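Catch and weigh the sample bottles

TASK

All the small white square sample bottles are to be weighed together in the handled tray. Hold the tray by its handle under the chute's mouth and push the gate's foot plate up with the tray's far rim, so that the gate opens and every bottle in the chute slides into the held tray; then, without setting the loaded tray on the bench, stand it flat and centred on the balance whose pan is free. Put every stray bottle from the bench into the tray too, and only when all are in, press that balance's button fully down once and let go, leaving the other balance, its amber bottle and the shallow glass dish alone.

Things in the scene. Friction and masses are not known exactly. Their poses are not given: they have to be found in the camera images.
- chute: Steel chute on an aluminium frame, fixed to the bench. Origin on the bench right under the middle of the mouth's lip; own -x points out of the mouth, the floor rises at 30 degrees towards own +x. Channel 76 mm wide inside, walls 43 mm high, floor 230 mm long, lip 200 mm above the bench; the top end is about 355 mm high. Frame legs from 50 mm behind the lip backwards, within 62 mm either side.
- gate (a joint): Height in m by which the chute's gate is lifted: 0 shut, 0.055 fully up. The gate is a clear upright blade 7 mm in front of the lip that slides straight up and falls shut by its own weight (about 1 N). Two straps outside the channel connect it to a flat foot plate under the lip; pushing the foot plate up lifts the gate. The bottles slide out once it is up about 40 mm
- gate_foot (a point): Centre of the underside of the gate's foot plate, which is 36 mm (chute x) x 126 mm (chute y) and 8 mm thick. It lies 15 mm behind the lip (own +x of the chute) and, with the gate shut, 127 mm above the bench; moves up with the gate
- tray: Loose open aluminium tray with a black bar handle, 175 (x) x 165 (y) x 50 mm high, walls and floor 5 mm, 140 g. Origin at the centre of its underside. The handle sticks out from the middle of the -x wall along own -x: it spans x = -87 to -199 mm, 24 mm wide (y), z = 26 to 48 mm. The rim is at z = 50 mm, the inner floor at z = 5 mm
- tray_handle (a point): Grasp point on the tray's handle: (-148, 0, 37) mm in the tray's frame, centre of the bar
- chute_bottle_1: A square-section white plastic sample bottle with a grey round cap, 62 long x 32 x 32 mm, 30 g. Origin on its long axis at mid-length; own x runs along the bottle towards the cap (16 mm long, 24 mm across). At the start it lies lengthwise in the chute, two side by side in a row, held back by the shut gate (always there).
- chute_bottle_2: A square-section white plastic sample bottle with a grey round cap, 62 long x 32 x 32 mm, 30 g. Origin on its long axis at mid-length; own x runs along the bottle towards the cap (16 mm long, 24 mm across). At the start it lies lengthwise in the chute, two side by side in a row, held back by the shut gate (always there).
- chute_bottle_3: A square-section white plastic sample bottle with a grey round cap, 62 long x 32 x 32 mm, 30 g. Origin on its long axis at mid-length; own x runs along the bottle towards the cap (16 mm long, 24 mm across). At the start it lies lengthwise in the chute, two side by side in a row, held back by the shut gate (may be absent).
- chute_bottle_4: A square-section white plastic sample bottle with a grey round cap, 62 long x 32 x 32 mm, 30 g. Origin on its long axis at mid-length; own x runs along the bottle towards the cap (16 mm long, 24 mm across). At the start it lies lengthwise in the chute, two side by side in a row, held back by the shut gate (may be absent).
- stray_bottle_1: A square-section white plastic sample bottle with a grey round cap, 62 long x 32 x 32 mm, 30 g. Origin on its long axis at mid-length; own x runs along the bottle towards the cap (16 mm long, 24 mm across). At the start it lies on the bench (may be absent).
- stray_bottle_2: A square-section white plastic sample bottle with a grey round cap, 62 long x 32 x 32 mm, 30 g. Origin on its long axis at mid-length; own x runs along the bottle towards the cap (16 mm long, 24 mm across). At the start it lies on the bench (may be absent).
- stray_bottle_3: A square-section white plastic sample bottle with a grey round cap, 62 long x 32 x 32 mm, 30 g. Origin on its long axis at mid-length; own x runs along the bottle towards the cap (16 mm long, 24 mm across). At the start it lies on the bench (may be absent).
- balance_1: White laboratory balance, fixed on the bench on the left (+y) side. Origin on the bench under the centre of its weighing pan; its front with the button is towards own -x. Housing x = -185 to 85 mm, y = -85 to 85 mm, 45 mm high; the steel weighing pan is 130 x 130 mm, its top 60 mm above the bench. One of the two balances has an amber bottle on its pan, the other is free
- pan_1 (a point): Centre of the top of balance 1's weighing pan; same axes as the balance
- button_1 (a joint): Travel in m of balance 1's push button: 0 released, 0.006 fully down (about 5 N); springs back. Round grey button 28 mm across
- button_1_top (a point): Centre of the top of balance 1's button, 150 mm in front (own -x) of the pan's centre and 67 mm above the bench
- reagent_1: Amber reagent bottle, 68 mm diameter, 125 mm high, 250 g, standing on balance 1's pan, or absent. Origin at the centre of its underside. Not to be touched
- balance_2: White laboratory balance, fixed on the bench on the right (-y) side. Origin on the bench under the centre of its weighing pan; its front with the button is towards own -x. Housing x = -185 to 85 mm, y = -85 to 85 mm, 45 mm high; the steel weighing pan is 130 x 130 mm, its top 60 mm above the bench. One of the two balances has an amber bottle on its pan, the other is free
- pan_2 (a point): Centre of the top of balance 2's weighing pan; same axes as the balance
- button_2 (a joint): Travel in m of balance 2's push button: 0 released, 0.006 fully down (about 5 N); springs back. Round grey button 28 mm across
- button_2_top (a point): Centre of the top of balance 2's button, 150 mm in front (own -x) of the pan's centre and 67 mm above the bench
- reagent_2: Amber reagent bottle, 68 mm diameter, 125 mm high, 250 g, standing on balance 2's pan, or absent. Origin at the centre of its underside. Not to be touched
- petri_dish: Shallow glass dish, 90 mm diameter, 18 mm high, lying on the bench beside the chute's legs; a bystander
Not all that is in view belongs to the job. Leave any pink look-alike of the chute_bottle_3 alone.

How it is judged:
On the way, in this order (a step that is already met when the one before it is completed fails the run):
1. every bottle of the chute is in the tray while the tray is held, clear of the bench, under the chute's mouth (x of chute_bottle_1 in the frame of tray between -0.082 and 0.082 m and y of chute_bottle_1 in the frame of tray between -0.077 and 0.077 m and z of chute_bottle_1 in the frame of tray between 0.005 and 0.1 m and x of chute_bottle_2 in the frame of tray between -0.082 and 0.082 m and y of chute_bottle_2 in the frame of tray between -0.077 and 0.077 m and z of chute_bottle_2 in the frame of tray between 0.005 and 0.1 m and x of chute_bottle_3 in the frame of tray between -0.082 and 0.082 m and y of chute_bottle_3 in the frame of tray between -0.077 and 0.077 m and z of chute_bottle_3 in the frame of tray between 0.005 and 0.1 m and x of chute_bottle_4 in the frame of tray between -0.082 and 0.082 m and y of chute_bottle_4 in the frame of tray between -0.077 and 0.077 m and z of chute_bottle_4 in the frame of tray between 0.005 and 0.1 m and height (world z) of tray above 0.03 m and horizontal distance between tray and gate_foot below 0.15 m and contact force between the fingers and tray above 1 N), for 0.2 s.
2. the tray stands released on the free balance's pan with all the bottles, strays too, in it (((horizontal distance between tray and pan_1 below 0.035 m and z of tray in the frame of pan_1 between -0.006 and 0.012 m) or (horizontal distance between tray and pan_2 below 0.035 m and z of tray in the frame of pan_2 between -0.006 and 0.012 m)) and angle between tray's own z axis and vertical below 0.08 rad and linear speed of tray below 0.02 m/s and contact force between the fingers and tray below 1 N and x of chute_bottle_1 in the frame of tray between -0.082 and 0.082 m and y of chute_bottle_1 in the frame of tray between -0.077 and 0.077 m and z of chute_bottle_1 in the frame of tray between 0.005 and 0.1 m and x of chute_bottle_2 in the frame of tray between -0.082 and 0.082 m and y of chute_bottle_2 in the frame of tray between -0.077 and 0.077 m and z of chute_bottle_2 in the frame of tray between 0.005 and 0.1 m and x of chute_bottle_3 in the frame of tray between -0.082 and 0.082 m and y of chute_bottle_3 in the frame of tray between -0.077 and 0.077 m and z of chute_bottle_3 in the frame of tray between 0.005 and 0.1 m and x of chute_bottle_4 in the frame of tray between -0.082 and 0.082 m and y of chute_bottle_4 in the frame of tray between -0.077 and 0.077 m and z of chute_bottle_4 in the frame of tray between 0.005 and 0.1 m and x of stray_bottle_1 in the frame of tray between -0.082 and 0.082 m and y of stray_bottle_1 in the frame of tray between -0.077 and 0.077 m and z of stray_bottle_1 in the frame of tray between 0.005 and 0.1 m and x of stray_bottle_2 in the frame of tray between -0.082 and 0.082 m and y of stray_bottle_2 in the frame of tray between -0.077 and 0.077 m and z of stray_bottle_2 in the frame of tray between 0.005 and 0.1 m and x of stray_bottle_3 in the frame of tray between -0.082 and 0.082 m and y of stray_bottle_3 in the frame of tray between -0.077 and 0.077 m and z of stray_bottle_3 in the frame of tray between 0.005 and 0.1 m), for 0.3 s.
3. the button of the balance that carries the tray is pressed down ((((horizontal distance between tray and pan_1 below 0.035 m and z of tray in the frame of pan_1 between -0.006 and 0.012 m) and value of joint button_1 above 0.0045 m) or ((horizontal distance between tray and pan_2 below 0.035 m and z of tray in the frame of pan_2 between -0.006 and 0.012 m) and value of joint button_2 above 0.0045 m))), for 0.05 s.
At the end, for the whole second after the job is handed in: The tray stands released, level (within 0.08 rad) and still on the free balance's pan, its centre within 35 mm of the pan's centre, with every bottle present inside it; the gate has fallen shut and both buttons are released (all of step 2 and value of joint each of button_1, button_2 below 0.002 m and value of joint gate below 0.01 m); the robot touches nothing.
It fails at once if the tray stands on the bench with bottles from the chute in it (height (world z) of tray below 0.012 m and ((x of chute_bottle_1 in the frame of tray between -0.082 and 0.082 m and y of chute_bottle_1 in the frame of tray between -0.077 and 0.077 m and z of chute_bottle_1 in the frame of tray between 0.005 and 0.1 m) or (x of chute_bottle_2 in the frame of tray between -0.082 and 0.082 m and y of chute_bottle_2 in the frame of tray between -0.077 and 0.077 m and z of chute_bottle_2 in the frame of tray between 0.005 and 0.1 m) or (x of chute_bottle_3 in the frame of tray between -0.082 and 0.082 m and y of chute_bottle_3 in the frame of tray between -0.077 and 0.077 m and z of chute_bottle_3 in the frame of tray between 0.005 and 0.1 m) or (x of chute_bottle_4 in the frame of tray between -0.082 and 0.082 m and y of chute_bottle_4 in the frame of tray between -0.077 and 0.077 m and z of chute_bottle_4 in the frame of tray between 0.005 and 0.1 m))).
It fails at once if a balance's button is pressed while the tray is not on that balance ((value of joint button_1 above 0.003 m and not (horizontal distance between tray and pan_1 below 0.035 m and z of tray in the frame of pan_1 between -0.006 and 0.012 m)) or (value of joint button_2 above 0.003 m and not (horizontal distance between tray and pan_2 below 0.035 m and z of tray in the frame of pan_2 between -0.006 and 0.012 m))).
It fails at once if the amber bottle is moved more than 25 mm or tipped (distance of any of reagent_1, reagent_2 from where it was at the start of the episode above 0.025 m or angle between any of reagent_1, reagent_2's own z axis and vertical above 0.3 rad).
It fails at once if the shallow glass dish is moved more than 25 mm (distance of petri_dish from where it was at the start of the episode above 0.025 m).
Of chute_bottle_3, chute_bottle_4 only 1 to 2 are there at a start; the rules pass over those that are not, and their reading is None.
Of stray_bottle_1, stray_bottle_2, stray_bottle_3 only 2 to 3 are there at a start; the rules pass over those that are not, and their reading is None.
Of reagent_1, reagent_2 only 1 to 1 are there at a start; the rules pass over those that are not, and their reading is None.
At some moment in a run one of stray_bottle_1, stray_bottle_2, stray_bottle_3 may be knocked a few centimetres aside while the robot is not near it.
It also fails if it takes over 200 s, if anything falls off the work surface, if the arm or the gripper's body presses on something with over 40 N, if the wrist force passes 120 N, or if a joint passes its speed limit or range.

ROBOT

A 6-joint arm with a two-finger parallel gripper is mounted at the origin on the work surface. World frame = base frame: x ahead of the robot, y to its left, z up, the work surface at z = 0. Lengths are in m, angles in rad, forces in N, time in s.
With the tool pointing down it reaches from about 0.3 to 0.775 m from the base axis. Payload 14.6 kg.
Tool frame: the origin (TCP) lies midway between the tips of the shut fingers; the grasp point (between the pads) lies 19 mm behind it (ctrl.pinch_z is the z of the grasp point in the tool frame, in m); z points along the fingers, y is the line along which they close (so a half turn about z gives the same grasp; the last joint's range is limited). The gripper opens to 94 mm and grips with 3 to 60 N. Pads are 16 mm wide; open, the fingers measure 119 mm over their backs; the gripper's body (75 mm by 177 mm) begins 78 mm behind the grasp point.
Start: joints at [-1.21, 0.3, 1.521, -0, 1.321, -0.067], TCP at [0.228, -0.5, 0.205] pointing down, gripper open.
Joint ranges: [-3.03, 3.03], [-0.79, 2.21], [0.23, 2.52], [-1.04, 4.18], [0, 3.07], [-2.55, 2.55]. Speed limits (rad/s): [2.22, 2.22, 2.57, 3.14, 3.14, 3.14].

INTERFACE

Orientations are given as [roll, pitch, yaw] about the fixed x, y, z axes, in that order (R = Rz(yaw) Ry(pitch) Rx(roll)).
In Python, from station import ctrl, camera, ticket gives the robot as it stands. The module is installed in compiled form; this text tells all that it offers.
- The arm moves only by the shell command python3 -m inch 'ROWS' [FORCE]. ROWS is text: rows parted by semicolons, each of 7 numbers parted by spaces: the opening, from -1 (shut) to 1 (fully open), then the shift along the tool's x, y, z in units of 0.03 m (1.0 is 0.03 m), then the turn, a rotation vector about the tool's x, y, z in units of 10 degrees (1.0 is 10 degrees). In form: grip dx dy dz rx ry rz; .... A call has 1 to 10 rows; each row shifts and turns the commanded pose from where the row before left it, along the tool's axes as they then stand; what a row does not reach is not made up. A row lasts 1/8 s, in which the tool goes at most 62.5 mm and 10.7 degrees, less where a joint would pass 70% of its speed; a pose out of reach is approached as far as the arm can. A call with a number of a shift or a turn outside -1 to 1 is refused whole. A call with a gripper value outside its range is refused whole. The fingers move at their own pace and stop on an object; FORCE is the grip in N (left out, the last holds). Time passes only in rows, so rows that do not move let the fingers close. It gives the time, the measured TCP pose, the force, the opening and the grip force at its end, in the units of the state.
- ctrl.get_obs(): the state, without advancing time (a new reading comes with each control period).
- camera(name): name is "side" or "top" or "wrist"; returns a dict with "img" (400x640x3 uint8, blue, green, red), "range_z" (400x640 float32, m along the optical axis (not along the pixel's ray), 0 where there is no reading), "intrinsics" (3x3 intrinsics, pixels), "k1" (the pictures are not rectified: a ray, as slopes to the right and down, at radius r is drawn at 1 + k1 r^2 times it, then the intrinsics apply), "view" (4x4, takes a point from world to camera coordinates). Camera axes: x right, y down, z forward; pixel columns grow to the right and rows downward; lengths in m; the calibration is good to about 2 mm. A picture is of the moment at which its call begins.
- ticket.hand_in(): hands the job in; it is judged then, once.
The state is a dict: "time_s": time; "qpos": joint angles; "joint_vel": joint speeds; "tau": joint torques, N m; "ee_pos": TCP position; "eef_rot": TCP orientation; "force": force on the tool from outside, world axes, zero at the start; "moment": the same for the moment, N m; "grip_width": finger opening in m; "grip_force": force on a finger pad.
Only numpy, scipy, OpenCV 4.12 (cv2) and the standard library are available. Lean on these libraries where they do the work, as an engineer would, in place of code of your own. Each camera call takes 0.05 s, during which the arm holds its last target. There are 200 camera calls.

## Working session

There is one attempt and no reset: what is moved stays moved. The work goes in short steps, Python scripts to look and compute and a shell command to move; the robot and the scene stay as the last step left them, time stands still between calls to the robot, and variables do not carry over. Pictures are saved under pics/ and viewed, at most 14 in all, crops included, and the job is handed in when it is done.

```bash
mkdir -p pics; cat > h.py <<'E'
import numpy as np, cv2
from station import ctrl, camera, ticket
from scipy.spatial.transform import Rotation as R
def cap(n,save=None):
    c=camera(n)
    if save: cv2.imwrite('pics/'+save,c['img'])
    return c
def cloud(c):
    K=np.array(c['intrinsics']);k1=c['k1'];h,w=c['range_z'].shape
    v,u=np.mgrid[:h,:w].astype(float)
    uv=np.stack([u.ravel(),v.ravel()],1)[:,None]
    D=np.array([k1,0,0,0,0.])
    r=cv2.undistortPointsIter(uv,K,D,None,None,(3,40,1e-9))[:,0]
    z=c['range_z'].ravel()
    P=np.c_[r*z[:,None],z]
    V=np.array(c['view']);W=(P-V[:3,3])@V[:3,:3]
    W[z==0]=np.nan
    return W.reshape(h,w,3)
def proj(c,p):
    V=np.array(c['view']);q=np.atleast_2d(p)@V[:3,:3].T+V[:3,3]
    s=q[:,:2]/q[:,2:];s=s*(1+c['k1']*(s**2).sum(1,keepdims=True))
    K=np.array(c['intrinsics']);return s*[K[0,0],K[1,1]]+K[:2,2]
def pose():
    o=ctrl.get_obs();return np.array(o['ee_pos']),R.from_euler('xyz',o['eef_rot'])
def go(p,rot=None):
    """units to type: shift in tool axes /0.03, rotvec/10deg"""
    a,r=pose();d=r.inv().apply(np.array(p)-a)/0.03
    t=np.zeros(3) if rot is None else (r.inv()*rot).as_rotvec(degrees=True)/10
    print('shift',d.round(2),'turn',t.round(2))
E
python3 - <<'E'
from h import *
for n in('top','side','wrist'):
    c=cap(n,n+'0.png');np.savez(n+'0.npz',**c);print(n,np.linalg.inv(c['view'])[:3].round(3).tolist(),c['k1'],np.array(c['intrinsics']).round(1).tolist())
print({k:np.round(v,3) for k,v in ctrl.get_obs().items()},ctrl.pinch_z)
E
```

```text
top [[-0.014, -0.999, 0.046, 0.513], [-1.0, 0.013, -0.014, 0.011], [0.013, -0.046, -0.999, 1.353]] -0.0640201130387875 [[496.3, 0.0, 320.0], [0.0, 496.3, 205.7], [0.0, 0.0, 1.0]]
side [[-0.982, -0.106, 0.158, 0.41], [-0.189, 0.625, -0.757, 0.863], [-0.018, -0.773, -0.634, 0.911]] -0.044856306305050345 [[446.9, 0.0, 317.7], [0.0, 446.9, 201.0], [0.0, 0.0, 1.0]]
wrist [[0.415, -0.881, -0.226, 0.294], [-0.91, -0.402, -0.102, -0.471], [-0.0, 0.248, -0.969, 0.385]] -0.022845322000222316 [[301.0, 0.0, 318.1], [0.0, 301.0, 197.5], [0.0, 0.0, 1.0]]
{'time_s': np.float64(0.15), 'qpos': array([-1.21 ,  0.3  ,  1.521,  0.   ,  1.321, -0.067]), 'joint_vel': array([-0.   , -0.004,  0.   ,  0.002,  0.   ,  0.001]), 'tau': array([-1.0000e-03, -5.3196e+01, -3.5282e+01,  7.1000e-02,  2.4000e-02,
       -0.0000e+00]), 'ee_pos': array([ 0.228, -0.5  ,  0.205]), 'eef_rot': array([-3.141, -0.   ,  0.428]), 'force': array([-0.701,  0.75 , -0.914]), 'moment': array([ 0.022, -0.01 ,  0.03 ]), 'grip_force': np.float64(0.0), 'grip_width': np.float64(0.094)} -0.0188
```

View pics/top0.png

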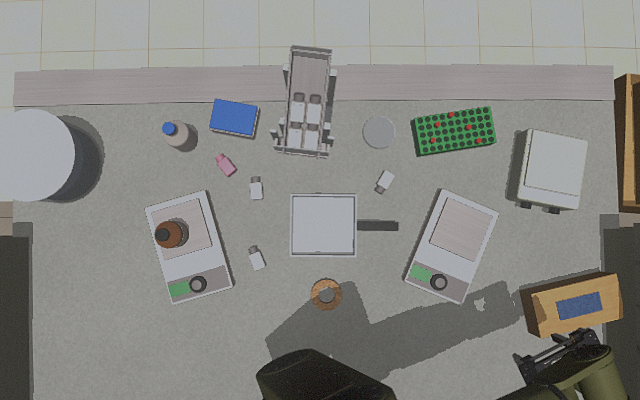

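View pics/side0.png

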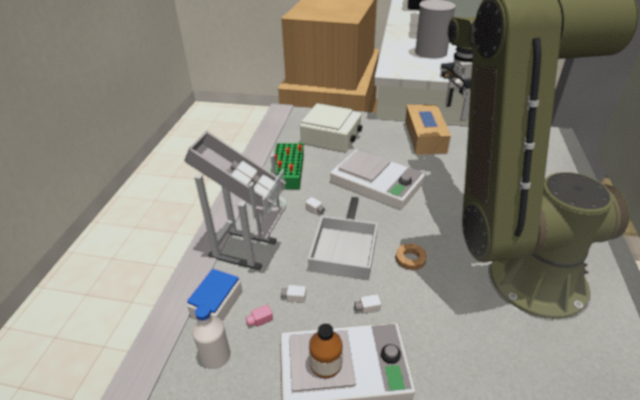

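The top view shows the tray at (323,225) with its handle pointing right (-y). The chute's mouth is at (305,155) and holds four bottles. The free balance is the right one, with its pan at (461,231) and button at (438,283). The amber bottle stands on the left balance at (172,234).

Candidates for strays are white items at (256,188), (257,258) and (385,181), plus a pink one at (225,164). The three white ones fit the description. The pink one is the look-alike, so I leave it. Next I confirm this in an enlarged crop and measure.

```bash
cat > m.py <<'E'
from h import *
def comps(c,zlo,zhi,box,white=None,minpx=40):
    W=cloud(c);z=W[...,2];(x0,x1,y0,y1)=box
    m=(z>zlo)&(z<zhi)&(W[...,0]>x0)&(W[...,0]<x1)&(W[...,1]>y0)&(W[...,1]<y1)
    n,l=cv2.connectedComponents(m.astype(np.uint8),connectivity=8)
    out=[]
    for i in range(1,n):
        s=l==i
        if s.sum()<minpx: continue
        P=W[s];hsv=cv2.cvtColor(c['img'],cv2.COLOR_BGR2HSV)[s].mean(0)
        r=cv2.minAreaRect((P[:,:2]*1000).astype(np.float32))
        v,u=np.nonzero(s)
        out.append(dict(px=(int(u.mean()),int(v.mean())),n=int(s.sum()),c=np.round(r[0],0),size=np.round(r[1],0),ang=round(r[2],1),z=np.round(np.percentile(P[:,2],[5,50,95])*1000,0),hsv=hsv.round()))
    return out
E
python3 - <<'E'
from m import *
for n in('top','side'):
    c=dict(np.load(n+'0.npz'));print(n)
    print(' low');[print(*o.values()) for o in comps(c,.012,.05,(.25,.75,-.6,.6))]
    print(' pans');[print(*o.values()) for o in comps(c,.052,.075,(.25,.75,-.6,.6),minpx=20)]
    print(' high');[print(*o.values()) for o in comps(c,.1,.4,(.5,1.1,-.2,.3))]
i=cv2.imread('pics/top0.png')
cv2.imwrite('pics/crop.png',cv2.resize(i[35:310,130:510],None,fx=2.1,fy=2.1,interpolation=cv2.INTER_CUBIC))
E
```

```text
top
 low
(442, 148) 170 [ 721. -370.] [209.  42.] 86.4 [14. 33. 49.] [60. 54. 70.]
(515, 174) 387 [ 649. -541.] [189.  70.] 14.2 [14. 34. 49.] [37. 19. 75.]
(188, 147) 72 [733. 348.] [13. 51.] 25.4 [14. 30. 48.] [37. 13. 90.]
(378, 143) 140 [ 740. -170.] [19. 70.] 0.5 [14. 18. 23.] [100.   7. 141.]
(96, 162) 201 [699. 593.] [99. 14.] 0.1 [15. 33. 49.] [83. 11. 72.]
(225, 164) 269 [690. 248.] [62. 32.] 38.6 [22. 30. 36.] [161.  58. 156.]
(383, 181) 267 [ 636. -179.] [33. 63.] 57.7 [20. 30. 36.] [ 88.  11. 152.]
(256, 188) 270 [625. 164.] [62. 32.] 4.5 [20. 30. 35.] [ 92.  11. 154.]
(444, 254) 3818 [ 460. -355.] [172. 271.] 66.3 [37. 45. 49.] [ 87.  16. 157.]
(194, 255) 3826 [469. 342.] [272. 172.] 16.0 [37. 45. 49.] [ 85.  17. 157.]
(360, 219) 546 [558. -84.] [244. 146.] 41.5 [19. 47. 50.] [ 87.  10. 101.]
(309, 250) 159 [449.  12.] [160.  64.] 63.5 [16. 45. 50.] [ 94.  11. 137.]
(256, 258) 275 [437. 166.] [62. 33.] 22.3 [21. 31. 36.] [ 86.  12. 153.]
(326, 294) 560 [337. -20.] [82. 80.] 21.8 [17. 22. 26.] [ 14. 100. 125.]
(527, 302) 232 [ 305. -563.] [ 44. 102.] 71.7 [14. 32. 48.] [1
[... 1804 characters left out ...]
4.  23. 136.]
 pans
(329, 134) 286 [ 651. -539.] [187.  75.] 12.9 [53. 63. 74.] [ 29.  26. 129.]
(427, 139) 150 [ 301. -560.] [44. 96.] 77.2 [53. 63. 73.] [ 16. 117. 117.]
(295, 163) 291 [ 731. -372.] [ 42. 211.] 1.8 [53. 56. 68.] [ 57. 155. 122.]
(364, 164) 906 [ 506. -374.] [134. 135.] 65.4 [56. 59. 63.] [  8.  11. 183.]
(404, 179) 102 [ 369. -309.] [36. 44.] 67.4 [53. 59. 68.] [16. 13. 98.]
(317, 365) 2198 [516. 358.] [131. 132.] 15.7 [57. 60. 64.] [ 13.  14. 177.]
(219, 348) 125 [734. 371.] [52. 15.] 66.9 [53. 64. 73.] [ 14.  23. 139.]
(390, 353) 298 [372. 318.] [42. 43.] 42.1 [55. 59. 68.] [35. 14. 91.]
 high
(236, 183) 5566 [786.  23.] [143. 224.] 80.4 [133. 262. 331.] [ 22.  11. 133.]
```

View pics/crop.png

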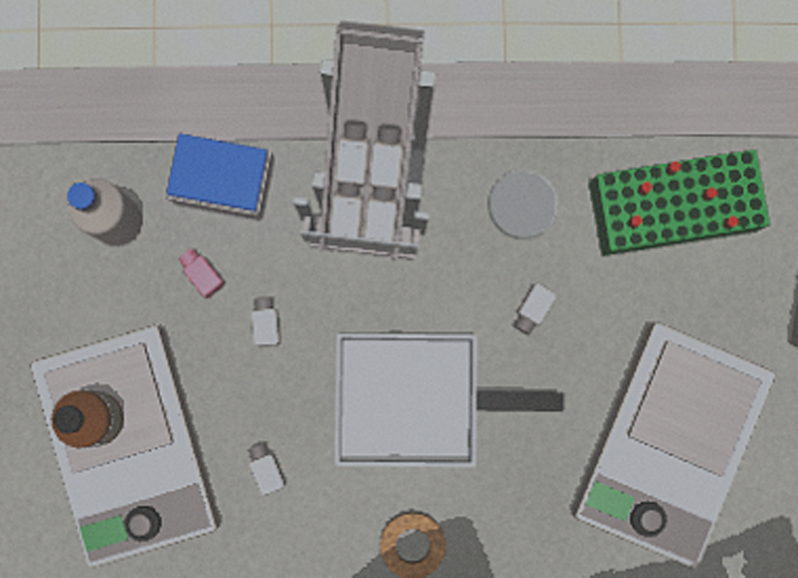

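The crop confirms four white bottles in the chute, three white strays and one pink look-alike at crop (200,273). Balance 2's pan is empty. Next I fit the chute and tray precisely.

```bash
cat > chute.py <<'E'
from m import *
from scipy.optimize import least_squares
for n in('top','side'):
    c=dict(np.load(n+'0.npz'));W=cloud(c).reshape(-1,3)
    P=W[(W[:,2]>.1)&(W[:,2]<.4)&(W[:,0]>.6)&(W[:,0]<1.1)&(abs(W[:,1]-.03)<.12)]
    best=None
    # model: plane z=.2+tan30*u, u along yaw; search yaw,off
    for yaw in np.radians(np.arange(-20,10,.5)):
        u=P[:,:2]@[np.cos(yaw),np.sin(yaw)]
        d=(P[:,2]-.2)/np.tan(np.pi/6)-u
        h,e=np.histogram(d,bins=np.arange(-1.1,0.2,.004))
        h2=h[:-1]+h[1:];i=h2.argmax()
        if best is None or h2[i]>best[0]:best=(h2[i],yaw,-e[i+1])
    _,yaw,u0=best
    v=np.array([-np.sin(yaw),np.cos(yaw)]);u=P[:,:2]@[np.cos(yaw),np.sin(yaw)]-u0
    d=(P[:,2]-.2)*np.cos(np.pi/6)-u*.5
    print(n,np.degrees(yaw),u0,best[0])
    f=(abs(d)<.006)&(u>.09);A=np.c_[P[f,:2],np.ones(f.sum())];co=np.linalg.lstsq(A,P[f,2],rcond=None)[0]
    print(' plane slope',np.degrees(np.arctan(np.hypot(*co[:2]))),'yaw',np.degrees(np.arctan2(co[1],co[0])),'n',f.sum())
    w=(abs(d-.043)<.005)&(u>0)&(u<.22);t=P[:,:2]@v
    print(' walltop v hist',np.histogram(t[w],bins=np.arange(0,.2,.01)),'range',np.percentile(t[w],[1,99]))
    for s in(t[w]<np.median([t[w].min(),t[w].max()]),):
        for q in(s,~s):
            print('  line',np.polyfit(u[w][q],t[w][q],1).round(3),q.sum())
    b=(d>.02)&(d<.045)&(abs(t-np.mean(np.percentile(t[w],[1,99])))<.036)
    print(' low z pts near front: ',P[(P[:,2]<.2)][:, :].mean(0).round(3),(P[:,2]<.2).sum(), 'u range',np.percentile(u[P[:,2]<.2],[2,50,98]).round(3),'v',np.percentile(t[P[:,2]<.2],[2,50,98]).round(3),'z',np.percentile(P[P[:,2]<.2][:,2],[2,50,98]).round(3))
    # tray
    T=W[(W[:,2]>.043)&(W[:,2]<.056)&(W[:,0]>.42)&(W[:,0]<.62)&(W[:,1]>-.105)&(W[:,1]<.09)]
    r=cv2.minAreaRect((T[:,:2]*1000).astype(np.float32));print(' tray rim',r,len(T),np.median(T[:,2]))
    H=W[(W[:,2]>.038)&(W[:,2]<.058)&(W[:,0]>.48)&(W[:,0]<.56)&(W[:,1]>-.24)&(W[:,1]<-.115)]
    print(' handle',H.mean(0),np.percentile(H,[1,99],axis=0).round(3).tolist(),len(H),np.degrees(np.arctan(np.polyfit(H[:,1],H[:,0],1))))
E
python3 chute.py
```

```text
top -9.0 0.6839999999999997 1149
 plane slope 29.65363649891284 yaw -8.372907270422477 n 1547
 walltop v hist (array([  0,   0,   0,   0,   0,   0,   0,   1,   3,   0, 157,  64,  13,
        14,  14,  15,  15,  13, 219]), array([0.  , 0.01, 0.02, 0.03, 0.04, 0.05, 0.06, 0.07, 0.08, 0.09, 0.1 ,
       0.11, 0.12, 0.13, 0.14, 0.15, 0.16, 0.17, 0.18, 0.19])) range [0.10310057 0.20128087]
  line [0.111 0.099] 260
  line [-0.074  0.192] 304
 low z pts near front:  [0.753 0.015 0.147] 312 u range [-0.003  0.031  0.158] v [0.089 0.104 0.206] z [0.108 0.136 0.199]
 tray rim ((521.822998046875, -15.627960205078125), (176.50814819335938, 163.20472717285156), 89.14768981933594) 514 0.04990030395951005
 handle [ 0.51801851 -0.16270912  0.04759222] [[0.506, -0.209, 0.041], [0.531, -0.117, 0.053]] 333 [ 2.94225286 27.76147999]
side -7.499999999999999 0.6239999999999997 634
 plane slope 30.170830160162605 yaw -7.069444176392564 n 969
 walltop v hist (array([ 0,  0,  0,  0,  0,  2, 13, 10,  0,  0,  0,  0,  0,  0,  0,  0,  0,
        0,  9]), array([0.  , 0.01, 0.02, 0.03, 0.04, 0.05, 0.06, 0.07, 0.08, 0.09, 0.1 ,
       0.11, 0.12, 0.13, 0.14, 0.15, 0.16, 0.17, 0.18, 0.19])) range [0.05867459 0.19799603]
  line [0.516 0.027] 25
  line [0.282 0.169] 24
 low z pts near front:  [0.77  0.048 0.144] 1188 u range [0.06  0.114 0.234] v [0.069 0.175 0.191] z [0.103 0.137 0.196]
 tray rim ((521.6976318359375, -13.439590454101562), (183.01475524902344, 165.5224151611328), 88.62560272216797) 594 0.050046519630989106
 handle [ 0.51705223 -0.16110487  0.04884128] [[0.505, -0.21, 0.04], [0.53, -0.116, 0.053]] 175 [ 1.67444817 27.55383271]
```

```bash
cat > c2.py <<'E'
from m import *
c=dict(np.load('top0.npz'));W=cloud(c).reshape(-1,3)
P=W[(W[:,2]>.1)&(W[:,2]<.4)&(W[:,0]>.6)&(W[:,0]<1.1)&(abs(W[:,1]-.03)<.12)]
for yaw in(-6.5,-7.5,-8.5,-9.5):
    y=np.radians(yaw);e=np.array([np.cos(y),np.sin(y)]);f=np.array([-e[1],e[0]])
    u=P[:,:2]@e;t=P[:,:2]@f;g=P[:,2]-.2-(u)*np.tan(np.pi/6)
    print(yaw,'floor off hist',end=' ')
    h,ed=np.histogram(-g/np.tan(np.pi/6),bins=np.arange(.58,.72,.004));print(dict(zip(ed.round(3),h)))
    k=(abs(-g/np.tan(np.pi/6)-.684)<.012)
    print('  floor t by u:',[(round(a,2),np.percentile(t[k&(abs(u-a)<.02)],[2,98]).round(3).tolist()) for a in(.78,.82,.86)])
    k=(abs(-g/np.tan(np.pi/6)-.684+.043/np.cos(np.pi/6)/np.tan(np.pi/6))<.014)
    print('  wall t by u:',[(round(a,2),np.percentile(t[k&(abs(u-a)<.02)],[2,20,80,98]).round(3).tolist()) for a in(.70,.74,.78,.82)])
y=np.radians(-8);e=np.array([np.cos(y),np.sin(y)]);f=np.array([-e[1],e[0]]);
o=.684*e+.145*f;print('o',o)
def ch(p):p=np.array(p,float);return np.c_[o+p[:,:1]*e+p[:,1:2]*f,p[:,2]]
im=cv2.resize(c['img'],None,fx=4,fy=4,interpolation=cv2.INTER_CUBIC)
L=.2*1;S=.23*np.cos(np.pi/6)
n=np.array([-.5,0,np.cos(np.pi/6)])*.043
fl=np.array([[0,-.038,.2],[0,.038,.2],[S,.038,.315],[S,-.038,.315]])
ft=np.array([[-.003,-.063,.135],[-.003,.063,.135],[.033,.063,.135],[.033,-.063,.135]])
for q,col in((fl,(0,0,255)),(fl+n,(0,255,0)),(ft,(255,0,0))):
    cv2.polylines(im,[((proj(c,ch(q))+.5)*4).astype(np.int32)],True,col,1)
cv2.imwrite('pics/fit.png',im[160:680,1000:1420])
E
python3 c2.py
```

```text
-6.5 floor off hist {np.float64(0.58): np.int64(30), np.float64(0.584): np.int64(16), np.float64(0.588): np.int64(17), np.float64(0.592): np.int64(22), np.float64(0.596): np.int64(79), np.float64(0.6): np.int64(218), np.float64(0.604): np.int64(215), np.float64(0.608): np.int64(90), np.float64(0.612): np.int64(35), np.float64(0.616): np.int64(78), np.float64(0.62): np.int64(254), np.float64(0.624): np.int64(409), np.float64(0.628): np.int64(335), np.float64(0.632): np.int64(207), np.float64(0.636): np.int64(129), np.float64(0.64): np.int64(99), np.float64(0.644): np.int64(68), np.float64(0.648): np.int64(46), np.float64(0.652): np.int64(53), np.float64(0.656): np.int64(40), np.float64(0.66): np.int64(40), np.float64(0.664): np.int64(34), np.float64(0.668): np.int64(31), np.float64(0.672): np.int64(23), np.float64(0.676): np.int64(45), np.float64(0.68): np.int64(179), np.float64(0.684): np.int64(482), np.float64(0.688): np.int64(627), np.float64(0.692): np.int64(340), np.float64(0.696): np.int64(111), np.float64(0.7): np.int64(52), np.float64(0.704): np.int64(40), np.float64(0.708): n
[... 3828 characters left out ...]
.664): np.int64(28), np.float64(0.668): np.int64(31), np.float64(0.672): np.int64(130), np.float64(0.676): np.int64(405), np.float64(0.68): np.int64(637), np.float64(0.684): np.int64(425), np.float64(0.688): np.int64(141), np.float64(0.692): np.int64(49), np.float64(0.696): np.int64(37), np.float64(0.7): np.int64(44), np.float64(0.704): np.int64(39), np.float64(0.708): np.int64(13), np.float64(0.712): np.int64(12)}
  floor t by u: [(0.78, [0.119, 0.192]), (0.82, [0.121, 0.194]), (0.86, [0.121, 0.195])]
  wall t by u: [(0.7, [0.087, 0.111, 0.192, 0.214]), (0.74, [0.112, 0.114, 0.193, 0.195]), (0.78, [0.113, 0.115, 0.195, 0.197]), (0.82, [0.114, 0.116, 0.196, 0.198])]
o [0.69752346 0.04839447]
```

View pics/fit.png

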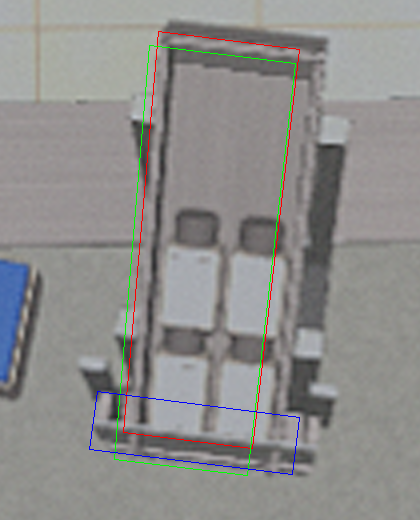

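The overlay is drawn about 10 mm too far left. The histogram fit gives chute yaw -7.5° with the lip at (0.698, 0.037). Now the tray handle: turn the tool to yaw 88.5° first.

```bash
python3 -m inch '1 0 0 0 0 0 -1; 1 0 0 0 0 0 -1; 1 0 0 0 0 0 -1; 1 0 0 0 0 0 -1; 1 0 0 0 0 0 -1; 1 0 0 0 0 0 -1; 1 0 0 0 0 0 -0.4; 1 0 0 0 0 0 0' 60
python3 -c "
from h import *
go([.5187,-.1395,.2],R.from_euler('xyz',[180,0,88.5],degrees=True))"
```

```text
time_s: 1.15
ee_pos: [0.2281, -0.5003, 0.2052]
eef_rot: [-3.141, -0.0, 1.544]
force: [-0.1, 0.2, -0.0]
grip_width: 0.0941
grip_force: 0.0
shift [12.28  9.36  0.18] turn [-0. -0. -0.]
```

```bash
python3 -m inch '1 1 .78 0 0 0 0;1 1 .78 0 0 0 0;1 1 .78 0 0 0 0;1 1 .78 0 0 0 0;1 1 .78 0 0 0 0;1 1 .78 0 0 0 0;1 1 .78 0 0 0 0;1 1 .78 0 0 0 0;1 1 .78 0 0 0 0;1 1 .78 0 0 0 0'
python3 -m inch '1 1 .78 0 0 0 0;1 1 .78 0 0 0 0;1 .28 0 0.5 0 0 0;1 0 0 1 0 0 0;1 0 0 0 0 0 0'
python3 - <<'E'
from h import *
c=cap('wrist','w1.png');W=cloud(c).reshape(-1,3)
H=W[(W[:,2]>.04)&(W[:,2]<.056)&(W[:,0]>.49)&(W[:,0]<.55)&(W[:,1]>-.24)&(W[:,1]<-.11)]
print(H.mean(0),np.percentile(H,[1,99],axis=0).round(4),np.polyfit(H[:,1],H[:,0],1),len(H))
go([.5187,-.1395,.018],R.from_euler('xyz',[180,0,88.5],degrees=True))
E
```

```text
time_s: 2.4
ee_pos: [0.4706, -0.2055, 0.2054]
eef_rot: [-3.142, -0.0, 1.543]
force: [0.1, -0.7, -0.3]
grip_width: 0.0941
grip_force: 0.0
time_s: 3.02
ee_pos: [0.5169, -0.1395, 0.1583]
eef_rot: [-3.137, -0.001, 1.543]
force: [0.3, -0.3, 1.1]
grip_width: 0.0941
grip_force: 0.0
[ 0.5180125  -0.15860873  0.04820975] [[ 0.5059 -0.2102  0.0457]
 [ 0.5299 -0.1108  0.05  ]] [0.01844026 0.52093729] 2257
shift [0.01 0.04 4.73] turn [-0.01 -0.   -0.01]
```

View pics/w1.png

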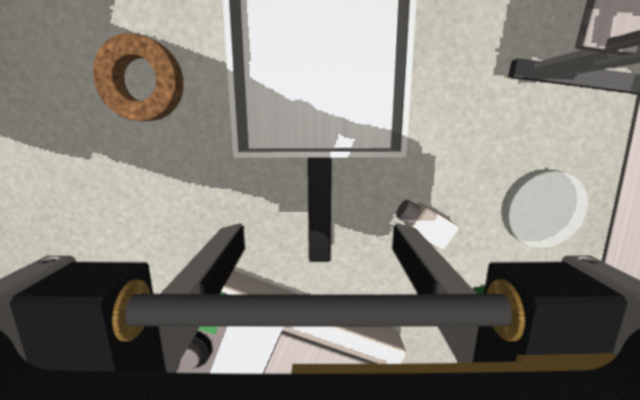

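The wrist view shows the handle at pixels (318,160–260), centred between the fingers, with its top measured at 48 mm. Descending and gripping.

```bash
python3 -m inch '1 0 0 1 0 0 0;1 0 0 1 0 0 0;1 0 0 1 0 0 0;1 0 0 1 0 0 0;1 0 0 .7 0 0 0;1 0 0 0 0 0 0'
python3 -m inch '-1 0 0 0 0 0 0;-1 0 0 0 0 0 0;-1 0 0 0 0 0 0;-1 0 0 0 0 0 0;-1 0 0 0 0 0 0;-1 0 0 0 0 0 0' 60
python3 -m inch '-1 0 0 -.5 0 0 0;-1 0 0 -.5 0 0 0;-1 0 0 -.5 0 0 0;-1 0 0 -.5 0 0 0;-1 0 0 -.5 0 0 0;-1 0 0 -.5 0 0 0;-1 0 0 0 0 0 0;-1 0 0 0 0 0 0' 60
cat > tray.py <<'E'
from h import *
import sys
# tray pose in the tool frame from the wrist camera: fit rim
def tray(n='wrist',save=None):
    c=cap(n,save);W=cloud(c);p,r=pose()
    T=r.inv().apply(W.reshape(-1,3)-p)   # tool frame
    # predicted: tray centre at tool x +.125, rim at tool z = -(.0188)-(.013)
    x,y,z=T.T
    m=(x>.03)&(x<.225)&(abs(y)<.09)&(z>-.06)&(z<.02)&((abs(y)>.0765)|(x<.05)|(x>.203))
    Q=T[m];Q=Q[Q[:,2]<np.percentile(Q[:,2],30)+.012]
    for _ in range(5):
        A=np.c_[Q[:,:2],np.ones(len(Q))];co=np.linalg.lstsq(A,Q[:,2],rcond=None)[0];e=Q[:,2]-A@co;Q=Q[abs(e)<max(.0025,1.5*e.std())]
    rc=cv2.minAreaRect((Q[:,:2]*1000).astype(np.float32))
    print('tray-in-tool rim plane z=%.4f+%.3fx+%.3fy'%(co[2],co[0],co[1]),'n',len(Q),'rect',np.round(rc[0],1),np.round(rc[1],1),round(rc[2],1))
    return c
if __name__=='__main__': tray(save=sys.argv[1] if len(sys.argv)>1 else None)
E
python3 tray.py w2.png
```

```text
time_s: 3.82
ee_pos: [0.5181, -0.1398, 0.0194]
eef_rot: [-3.14, -0.0, 1.544]
force: [-0.1, 0.4, 0.4]
grip_width: 0.0943
grip_force: 0.0
time_s: 4.58
ee_pos: [0.5184, -0.1394, 0.0194]
eef_rot: [-3.141, -0.0, 1.545]
force: [0.4, -0.2, 0.0]
grip_width: 0.0375
grip_force: 0.0
time_s: 5.58
ee_pos: [0.5182, -0.1394, 0.109]
eef_rot: [-3.141, -0.0, 1.545]
force: [-0.4, -0.2, -1.7]
grip_width: 0.0232
grip_force: 60.0
tray-in-tool rim plane z=-0.0102+0.016x+-0.001y n 6911 rect [81.4  0.2] [102.4 166.6] 0.1
```

View pics/w2.png

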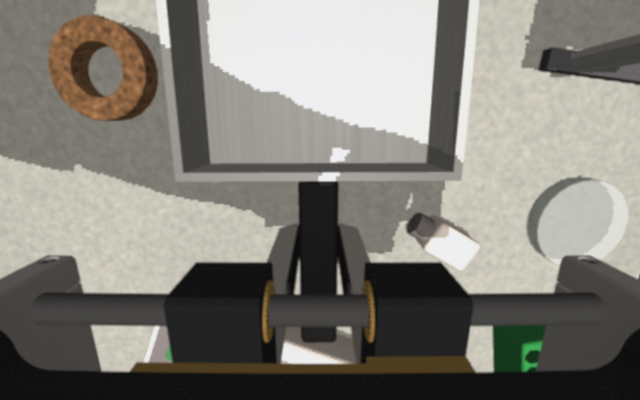

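The tray is up with its handle at (318,190–340). The fingers were still closing when the lift began, so the grip is shallow: the rim is only 10 mm above the TCP, against a planned 32 mm. I set the tray down empty and regrip deeper.

```bash
python3 -m inch '-1 0 0 .5 0 0 0;-1 0 0 .5 0 0 0;-1 0 0 .5 0 0 0;-1 0 0 .5 0 0 0;-1 0 0 .25 0 0 0;-1 0 0 0 0 0 0;0 0 0 0 0 0 0;0 0 0 0 0 0 0;0 0 0 0 0 0 0;0 0 0 0 0 0 0'
python3 -m inch '0 0 0 .4 0 0 0;0 0 0 .4 0 0 0;0 0 0 0 0 0 0'
python3 -m inch '-1 0 0 0 0 0 0;-1 0 0 0 0 0 0;-1 0 0 0 0 0 0;-1 0 0 0 0 0 0;-1 0 0 0 0 0 0;-1 0 0 0 0 0 0;-1 0 0 0 0 0 0;-1 0 0 0 0 0 0' 60
```

```text
time_s: 6.88
ee_pos: [0.5185, -0.1395, 0.0421]
eef_rot: [3.141, 0.0, 1.545]
force: [-0.2, -0.5, 0.0]
grip_width: 0.0471
grip_force: 0.0
time_s: 7.25
ee_pos: [0.5177, -0.1392, 0.0165]
eef_rot: [-3.139, -0.001, 1.545]
force: [0.6, -0.5, 0.3]
grip_width: 0.047
grip_force: 0.0
time_s: 8.25
ee_pos: [0.5186, -0.1396, 0.0181]
eef_rot: [3.141, 0.0, 1.545]
force: [-0.8, -0.7, 5.6]
grip_width: 0.0234
grip_force: 60.0
```

```bash
python3 -m inch '-1 0 0 -.5 0 0 0;-1 0 0 -.5 0 0 0;-1 0 0 -.5 0 0 0;-1 0 0 -.5 0 0 0;-1 0 0 -.5 0 0 0;-1 0 0 -.5 0 0 0;-1 0 0 -.5 0 0 0;-1 0 0 -.5 0 0 0;-1 0 0 0 0 0 0;-1 0 0 0 0 0 0'
python3 tray.py; python3 -c "
from h import *
go([.40,.076,.138],R.from_euler('xyz',[180,0,-7.5],degrees=True))"
```

```text
time_s: 9.5
ee_pos: [0.5182, -0.1394, 0.1375]
eef_rot: [-3.141, -0.0, 1.545]
force: [-0.3, -0.0, -2.0]
grip_width: 0.0235
grip_force: 60.0
tray-in-tool rim plane z=-0.0320+0.003x+0.000y n 8824 rect [77.3  0.3] [166.6  94.5] 89.9
shift [ 7.07 -4.12 -0.02] turn [-0.01  0.    9.6 ]
```

Level now, with the rim 32 mm above the TCP as planned. I pull back, turn the tray toward the chute, and move it in front.

```bash
python3 -m inch '-1 0 -.8 0 0 0 0;-1 0 -.8 0 0 0 0;-1 0 -.8 0 0 0 0;-1 0 -.8 0 0 0 0;-1 0 -.8 0 0 0 0;-1 0 0 0 0 0 .6;-1 0 0 0 0 0 .8;-1 0 0 0 0 0 .8;-1 0 0 0 0 0 .8;-1 0 0 0 0 0 .8'
python3 -m inch '-1 0 0 0 0 0 .8;-1 0 0 0 0 0 .8;-1 0 0 0 0 0 .8;-1 0 0 0 0 0 .8;-1 0 0 0 0 0 .8;-1 0 0 0 0 0 .8;-1 0 0 0 0 0 .8;-1 0 0 0 0 0 .2;-1 0 0 0 0 0 0'
python3 -c "
from h import *
go([.40,.0763,.07],R.from_euler('xyz',[180,0,-7.5],degrees=True))"
```

```text
time_s: 10.8
ee_pos: [0.3982, -0.1362, 0.1375]
eef_rot: [-3.141, 0.0, 0.877]
force: [-0.1, -0.1, -1.2]
grip_width: 0.0234
grip_force: 60.0
time_s: 11.92
ee_pos: [0.3984, -0.1363, 0.1377]
eef_rot: [-3.141, 0.001, -0.129]
force: [0.1, -0.2, -1.9]
grip_width: 0.0236
grip_force: 60.0
shift [-0.85 -7.03  2.26] turn [-0.    0.    0.01]
```

```bash
python3 -m inch '-1 -.1 -.8 0 0 0 0;-1 -.1 -.8 0 0 0 0;-1 -.1 -.8 .2 0 0 0;-1 -.1 -.8 .2 0 0 0;-1 -.1 -.8 .3 0 0 0;-1 -.1 -.8 .3 0 0 0;-1 -.1 -.8 .3 0 0 0;-1 -.1 -.8 .3 0 0 0;-1 -.05 -.63 .3 0 0 0;-1 0 0 .36 0 0 0'
python3 -m inch '-1 0 0 0 0 0 0;-1 0 0 0 0 0 0'
python3 tray.py w3.png; python3 -c "
from h import *
go([.5067,.0622,.07],R.from_euler('xyz',[180,0,-7.5],degrees=True))"
```

```text
time_s: 13.18
ee_pos: [0.4007, 0.0768, 0.0698]
eef_rot: [-3.141, -0.0, -0.127]
force: [-0.4, -0.8, -1.3]
grip_width: 0.0233
grip_force: 60.0
time_s: 13.42
ee_pos: [0.4008, 0.0755, 0.0703]
eef_rot: [3.142, -0.0, -0.131]
force: [-0.1, 1.3, -1.2]
grip_width: 0.0234
grip_force: 60.0
tray-in-tool rim plane z=-0.0316+0.003x+-0.001y n 8910 rect [77.4 -0.3] [ 94.8 167. ] 0.1
shift [ 3.55 -0.02  0.02] turn [-0. -0. -0.]
```

View pics/w3.png

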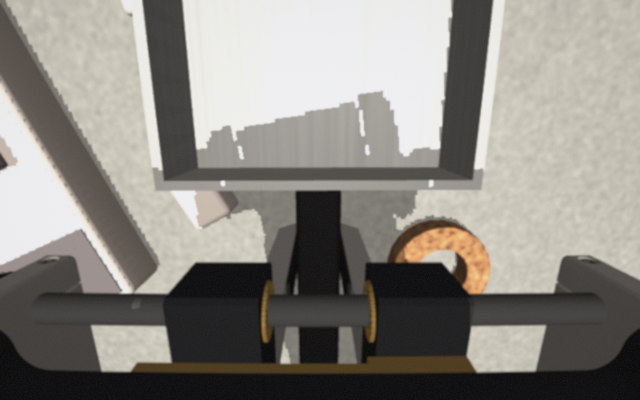

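The tray is held level with its near rim at row 180, and its bottom is 52 mm high, so it clears the stray at (215,205). Moving in under the foot plate and checking in the side view.

```bash
python3 -m inch '-1 .5 0 0 0 0 0;-1 .5 0 0 0 0 0;-1 .5 0 0 0 0 0;-1 .5 0 0 0 0 0;-1 .5 0 0 0 0 0;-1 .5 0 0 0 0 0;-1 .3 0 0 0 0 0;-1 .25 0 0 0 0 0;-1 0 0 0 0 0 0;-1 0 0 0 0 0 0'
python3 - <<'E'
from h import *
c=cap('side');cv2.imwrite('pics/s1.png',cv2.resize(c['img'][110:310,150:400],None,fx=3,fy=3,interpolation=cv2.INTER_CUBIC))
W=cloud(c).reshape(-1,3);y=np.radians(-7.5);e=np.array([np.cos(y),np.sin(y)]);f=np.array([-e[1],e[0]])
D=W[:,:2]-[.698,.037];u=D@e;v=D@f;z=W[:,2]
m=(z>.095)&(z<.106)&(u>-.2)&(u<.04)&(abs(v)<.11);print('rim u',np.percentile(u[m],[1,99]).round(3),'v',np.percentile(v[m],[1,99]).round(3))
m=(z>.125)&(z<.145)&(u>-.02)&(u<.06)&(abs(v)<.08);print('foot u',np.percentile(u[m],[2,50,98]).round(3),'v',np.percentile(v[m],[2,98]).round(3),m.sum())
E
```

```text
time_s: 14.72
ee_pos: [0.506, 0.0623, 0.0701]
eef_rot: [3.142, 0.0, -0.131]
force: [-1.2, -0.2, -1.8]
grip_width: 0.0237
grip_force: 60.0
rim u [-0.194  0.019] v [-0.082  0.086]
foot u [-0.003  0.013  0.056] v [-0.06   0.063] 501
```

View pics/s1.png

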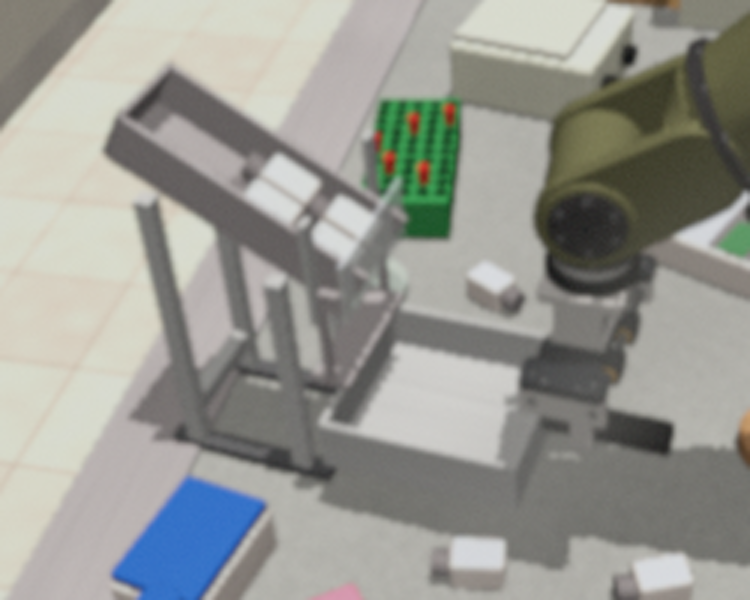

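The side crop shows the far rim at crop (360,360) under the foot plate. Measured rim edge is at chute x = +19 mm, the foot spans -3 to 33 mm, and the two are centred sideways. Pushing up.

```bash
python3 -m inch '-1 0 0 -.4 0 0 0;-1 0 0 -.4 0 0 0;-1 0 0 -.4 0 0 0;-1 0 0 -.4 0 0 0;-1 0 0 -.4 0 0 0;-1 0 0 -.5 0 0 0;-1 0 0 0 0 0 0;-1 0 0 0 0 0 0;-1 0 0 0 0 0 0;-1 0 0 0 0 0 0' 60
python3 -m inch '-1 0 0 0 0 0 0;-1 0 0 0 0 0 0;-1 0 0 0 0 0 0;-1 0 0 0 0 0 0'
python3 - <<'E'
from h import *
c=cap('side');d=cap('top');a=cv2.resize(c['img'][80:280,150:400],(500,400));b=cv2.resize(d['img'][30:250,240:400],(290,400))
cv2.imwrite('pics/s2.png',np.hstack([a,b]))
E
```

```text
time_s: 16.02
ee_pos: [0.5059, 0.0622, 0.1446]
eef_rot: [3.141, 0.001, -0.131]
force: [-1.1, -0.2, -3.9]
grip_width: 0.0232
grip_force: 60.0
time_s: 16.52
ee_pos: [0.5062, 0.0622, 0.1451]
eef_rot: [-3.142, 0.0, -0.131]
force: [-1.2, 0.6, -3.5]
grip_width: 0.0234
grip_force: 60.0
```

View pics/s2.png

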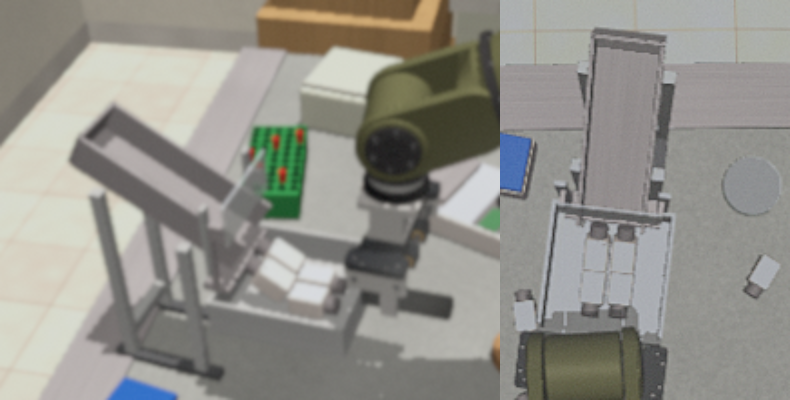

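All four bottles are in the tray and the chute is empty. The two far ones lean, so I check their height against the lip before lowering.

```bash
python3 - <<'E'
from h import *
y=np.radians(-7.5);e=np.array([np.cos(y),np.sin(y)]);f=np.array([-e[1],e[0]])
for n in('top','side'):
    c=cap(n);W=cloud(c).reshape(-1,3);D=W[:,:2]-[.698,.037];u=D@e;v=D@f;z=W[:,2]
    for a in np.arange(-.15,.02,.01):
        m=(u>a)&(u<a+.01)&(abs(v)<.036)&(z<.23)&(z>.12)
        if m.sum(): print(n,round(a,2),np.percentile(z[m],[5,50,95]).round(3),m.sum())
E
```

```text
top -0.15 [0.127 0.131 0.135] 61
top -0.14 [0.127 0.13  0.134] 113
top -0.13 [0.127 0.132 0.158] 127
top -0.12 [0.127 0.153 0.159] 119
top -0.11 [0.128 0.16  0.164] 129
top -0.1 [0.131 0.16  0.165] 119
top -0.09 [0.13  0.161 0.165] 118
top -0.08 [0.128 0.16  0.164] 117
top -0.07 [0.129 0.17  0.176] 137
top -0.06 [0.131 0.178 0.183] 130
top -0.05 [0.128 0.184 0.189] 128
top -0.04 [0.151 0.19  0.195] 129
top -0.03 [0.169 0.19  0.196] 113
top -0.02 [0.13  0.193 0.199] 102
top -0.01 [0.125 0.179 0.192] 111
top 0.0 [0.124 0.176 0.182] 53
top 0.01 [0.205 0.209 0.213] 115
side -0.15 [0.175 0.177 0.177] 3
side -0.14 [0.129 0.132 0.134] 32
side -0.13 [0.13  0.14  0.159] 128
side -0.12 [0.129 0.152 0.159] 101
side -0.11 [0.131 0.159 0.164] 128
side -0.1 [0.131 0.161 0.164] 104
side -0.09 [0.135 0.161 0.164] 109
side -0.08 [0.132 0.161 0.164] 106
side -0.07 [0.13  0.169 0.177] 140
side -0.06 [0.129 0.177 0.183] 148
side -0.05 [0.128 0.183 0.19 ] 160
side -0.04 [0.128 0.189 0.196] 141
side -0.03 [0.127 0.185 0.195] 117
side -0.02 [0.127 0.187 0.199] 108
side -0.01 [0.127 0.177 0.192] 81
side 0.0 [0.126 0.181 0.208] 163
side 0.01 [0.126 0.136 0.209] 109
```

The far bottles' caps lean against the foot plate, which comes down with the tray, so they will drop in. Lowering gently.

```bash
python3 -m inch '-1 0 0 .25 0 0 0;-1 0 0 .25 0 0 0;-1 0 0 .25 0 0 0;-1 0 0 .25 0 0 0;-1 0 0 .25 0 0 0;-1 0 0 .25 0 0 0;-1 0 0 .25 0 0 0;-1 0 0 .25 0 0 0;-1 0 0 .25 0 0 0;-1 0 0 .2 0 0 0'
python3 -m inch '-1 0 0 0 0 0 0;-1 0 0 0 0 0 0'
python3 - <<'E'
from h import *
y=np.radians(-7.5);e=np.array([np.cos(y),np.sin(y)]);f=np.array([-e[1],e[0]])
c=cap('side');W=cloud(c).reshape(-1,3);D=W[:,:2]-[.698,.037];u=D@e;v=D@f;z=W[:,2]
for a in np.arange(-.15,.02,.02):
    m=(u>a)&(u<a+.02)&(abs(v)<.036)&(z<.15)&(z>.04)
    print(round(a,2),np.percentile(z[m],[5,50,95]).round(3),m.sum())
d=cap('top');a=cv2.resize(c['img'][110:310,150:400],(500,400));b=cv2.resize(d['img'][30:250,240:400],(290,400))
cv2.imwrite('pics/s3.png',np.hstack([a,b]))
E
```

```text
time_s: 17.98
ee_pos: [0.5062, 0.0622, 0.0711]
eef_rot: [3.142, 0.0, -0.131]
force: [-0.3, -0.4, -2.9]
grip_width: 0.0236
grip_force: 60.0
time_s: 18.23
ee_pos: [0.5064, 0.0622, 0.0719]
eef_rot: [-3.141, -0.0, -0.131]
force: [0.1, -0.0, -2.7]
grip_width: 0.0237
grip_force: 60.0
-0.15 [0.056 0.059 0.061] 38
-0.13 [0.057 0.075 0.087] 204
-0.11 [0.058 0.087 0.092] 220
-0.09 [0.061 0.088 0.092] 201
-0.07 [0.056 0.084 0.09 ] 152
-0.05 [0.057 0.086 0.09 ] 217
-0.03 [0.055 0.086 0.09 ] 179
-0.01 [0.054 0.086 0.139] 252
0.01 [0.056 0.096 0.138] 275
```

View pics/s3.png

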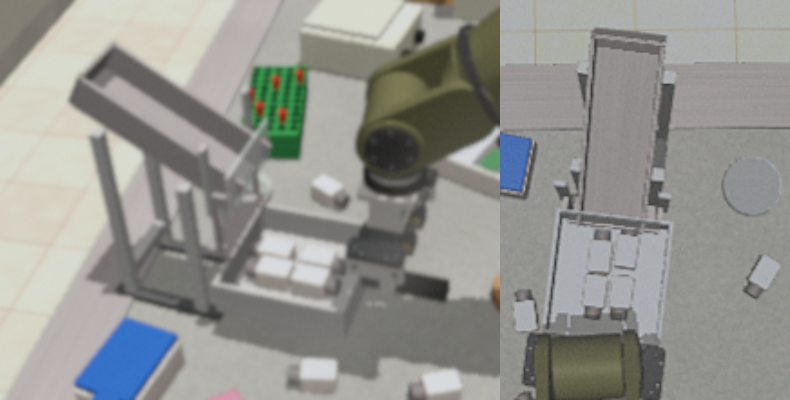

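All four lie flat in the tray and the gate has fallen shut. Backing out, then carrying the tray to balance 2, with its yaw at +20° so the handle stays clear of the button.

```bash
python3 -m inch '-1 -.3 0 0 0 0 0;-1 -.5 0 0 0 0 0;-1 -.5 0 0 0 0 0;-1 -.5 0 0 0 0 0;-1 -.5 0 0 0 0 0;-1 -.5 0 0 0 0 0;-1 -.4 0 -.3 0 0 0;-1 -.3 0 -.5 0 0 0;-1 0 0 -.6 0 0 0;-1 0 0 -.6 0 0 0' 60
python3 -m inch '-1 0 0 0 0 0 -.5;-1 0 0 0 0 0 -.5;-1 0 0 0 0 0 -.5;-1 0 0 0 0 0 -.5;-1 0 0 0 0 0 -.5;-1 0 0 0 0 0 -.25;-1 0 0 0 0 0 0'
python3 tray.py; python3 -c "
from h import *
go([.3876,-.418,.13],R.from_euler('xyz',[180,0,20],degrees=True))"
```

```text
time_s: 19.58
ee_pos: [0.4016, 0.076, 0.1323]
eef_rot: [-3.142, -0.0, -0.131]
force: [-0.2, 0.4, -2.6]
grip_width: 0.0236
grip_force: 60.0
time_s: 20.45
ee_pos: [0.4018, 0.0759, 0.1317]
eef_rot: [3.141, -0.0, 0.349]
force: [0.4, -0.8, -2.4]
grip_width: 0.0232
grip_force: 60.0
tray-in-tool rim plane z=-0.0316+0.021x+-0.005y n 8835 rect [77.8 -0.3] [ 95.6 166.5] 0.1
shift [-6.07 15.31  0.06] turn [ 0. -0. -0.]
```

```bash
python3 -m inch '-1 -.15 .4 0 0 0 0;-1 -.3 .75 0 0 0 0;-1 -.3 .75 0 0 0 0;-1 -.3 .75 0 0 0 0;-1 -.3 .75 0 0 0 0;-1 -.3 .75 0 0 0 0;-1 -.3 .75 0 0 0 0;-1 -.3 .75 0 0 0 0;-1 -.3 .75 0 0 0 0;-1 -.3 .75 0 0 0 0'
python3 -m inch '-1 -.3 .75 0 0 0 0;-1 -.3 .75 0 0 0 0;-1 -.3 .75 0 0 0 0;-1 -.3 .75 0 0 0 0;-1 -.3 .75 0 0 0 0;-1 -.3 .75 0 0 0 0;-1 -.3 .75 0 0 0 0;-1 -.3 .75 0 0 0 0;-1 -.3 .75 0 0 0 0;-1 -.3 .75 0 0 0 0'
python3 -m inch '-1 -.22 .65 0 0 0 0;-1 0 0 0 0 0 0;-1 0 0 0 0 0 0'
cat > ttop.py <<'E'
from h import *
import sys
c=cap('top',sys.argv[1]);W=cloud(c).reshape(-1,3);zr=float(sys.argv[2])
Q=W[(abs(W[:,2]-zr)<.006)&(np.hypot(W[:,0]-.505,W[:,1]+.375)<.15)]
p,r=pose();T=r.inv().apply(Q-p);T=T[(T[:,0]>.03)]
rc=cv2.minAreaRect((T[:,:2]*1000).astype(np.float32));print(rc,len(T))
print('tray centre world',r.apply([rc[0][0]/1000,rc[0][1]/1000,0])+p)
E
python3 ttop.py t2.png .162;python3 tray.py; python3 -c "
from h import *
go([.3876,-.418,.0785],R.from_euler('xyz',[180,0,20],degrees=True))"
```

```text
time_s: 21.75
ee_pos: [0.3947, -0.1564, 0.1317]
eef_rot: [3.141, 0.0, 0.348]
force: [0.4, 0.7, -2.7]
grip_width: 0.0237
grip_force: 60.0
time_s: 23.0
ee_pos: [0.3868, -0.3985, 0.1315]
eef_rot: [3.142, 0.0, 0.348]
force: [-0.1, 0.4, -2.2]
grip_width: 0.0236
grip_force: 60.0
time_s: 23.38
ee_pos: [0.3877, -0.4175, 0.1314]
eef_rot: [-3.141, 0.0, 0.349]
force: [-0.1, 0.5, -1.7]
grip_width: 0.0238
grip_force: 60.0
((122.0644302368164, 0.12030029296875), (166.75611877441406, 184.04029846191406), 89.63426971435547) 639
tray centre world [ 0.50258545 -0.37566781  0.13154814]
tray-in-tool rim plane z=-0.0315+0.022x+-0.005y n 8765 rect [77.9 -0.2] [ 95.7 166.6] 0.1
shift [-0.02  0.02  1.77] turn [-0.  0.  0.]
```

```bash
python3 -m inch '-1 0 0 .3 0 .12 0;-1 0 0 .3 0 0 0;-1 0 0 .3 0 0 0;-1 0 0 .3 0 0 0;-1 0 0 .2 0 0 0;-1 0 0 .2 0 0 0;-1 0 0 .08 0 0 0;-1 0 0 0 0 0 0'
python3 -m inch '-1 0 0 .06 0 0 0;-1 0 0 0 0 0 0;-1 0 0 0 0 0 0'
```

```text
time_s: 24.48
ee_pos: [0.389, -0.4174, 0.0812]
eef_rot: [-3.142, -0.021, 0.349]
force: [1.0, 0.2, -1.7]
grip_width: 0.0238
grip_force: 60.0
time_s: 24.85
ee_pos: [0.389, -0.4174, 0.0796]
eef_rot: [3.141, -0.021, 0.349]
force: [0.7, -0.5, -2.8]
grip_width: 0.0233
grip_force: 60.0
```

```bash
python3 -m inch '-1 0 0 .04 0 0 0;-1 0 0 0 0 0 0;-1 0 0 0 0 0 0'
python3 -m inch '-1 0 0 .04 0 0 0;-1 0 0 0 0 0 0;-1 0 0 0 0 0 0'
```

```text
time_s: 25.22
ee_pos: [0.3891, -0.4175, 0.0784]
eef_rot: [3.141, -0.021, 0.349]
force: [-1.1, -0.7, -0.3]
grip_width: 0.0235
grip_force: 60.0
time_s: 25.6
ee_pos: [0.3891, -0.4177, 0.078]
eef_rot: [3.141, -0.021, 0.349]
force: [-3.7, 1.9, 9.4]
grip_width: 0.0238
grip_force: 60.0
```

The tray is standing on the pan. Releasing, rising and checking.

```bash
python3 -m inch '0 0 0 0 0 0 0;0 0 0 0 0 0 0;0 0 0 0 0 0 0;0 0 0 0 0 0 0;0 0 0 -.3 0 -.12 0;0 0 0 -.7 0 0 0;0 0 0 -1 0 0 0;0 0 0 -1 0 0 0;0 0 0 -1 0 0 0;0 0 0 -1 0 0 0'
python3 - <<'E'
from h import *
c=cap('wrist','w4.png');W=cloud(c).reshape(-1,3);p,r=pose()
Q=W[(W[:,2]>.104)&(W[:,2]<.116)&(np.hypot(W[:,0]-.505,W[:,1]+.375)<.15)]
rc=cv2.minAreaRect((Q[:,:2]*1000).astype(np.float32));print('wrist',rc,len(Q),np.linalg.lstsq(np.c_[Q[:,:2],np.ones(len(Q))],Q[:,2],rcond=None)[0].round(3))
c=cap('top');W=cloud(c).reshape(-1,3)
Q=W[(W[:,2]>.105)&(W[:,2]<.115)&(np.hypot(W[:,0]-.505,W[:,1]+.375)<.15)]
print('top',cv2.minAreaRect((Q[:,:2]*1000).astype(np.float32)),len(Q))
from m import comps
for n in('top','side'):
    [print(n,*o.values()) for o in comps(cap(n),.015,.05,(.38,.72,-.25,.28)) if 100<o['n']<700]
print(p)
E
```

```text
time_s: 26.85
ee_pos: [0.3889, -0.4173, 0.2288]
eef_rot: [3.141, 0.001, 0.349]
force: [-0.4, -0.5, 0.2]
grip_width: 0.0469
grip_force: 0.0
wrist ((459.72210693359375, -391.7696838378906), (203.16195678710938, 166.17723083496094), 20.004819869995117) 4491 [0.007 0.002 0.107]
top ((477.84100341796875, -385.74755859375), (239.5980224609375, 167.63970947265625), 20.52584457397461) 791
top (225, 164) 263 [690. 248.] [64. 32.] 38.3 [23. 30. 36.] [163.  57. 163.]
top (383, 181) 261 [ 636. -179.] [32. 63.] 58.4 [21. 31. 36.] [ 85.  11. 159.]
top (253, 201) 265 [590. 171.] [62. 32.] 7.5 [22. 30. 35.] [ 90.  11. 159.]
top (256, 258) 270 [437. 165.] [62. 33.] 21.4 [22. 31. 36.] [ 84.  12. 160.]
top (409, 269) 135 [ 403. -247.] [20. 57.] 67.1 [19. 43. 49.] [ 45.  33. 122.]
side (391, 197) 161 [ 404. -245.] [22. 58.] 67.6 [18. 35. 49.] [ 22.  25. 150.]
side (314, 204) 194 [ 635. -178.] [34. 61.] 55.3 [17. 31. 36.] [ 49.  10. 177.]
side (306, 295) 327 [590. 175.] [63. 35.] 8.7 [18. 31. 35.] [ 55.   9. 186.]
side (367, 302) 336 [436. 169.] [63. 35.] 21.5 [17. 30. 35.] [ 55.  10. 185.]
side (259, 314) 351 [690. 251.] [63. 35.] 40.2 [18. 30. 34.] [170.  76. 195.]
side (367, 330) 538 [438. 268.] [129.  43.] 13.0 [43. 46. 48.] [ 67.   9. 187.]
[ 0.3895977  -0.41821341  0.23302031]
```

View pics/w4.png

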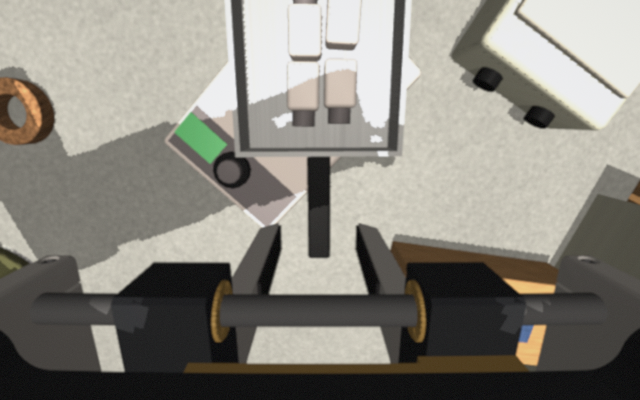

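The wrist view shows all four bottles lying in the tray at (290–357, 0–125), with free strips left and right. The tray centre is (0.508, -0.374), about 3 mm off the pan centre. One stray has been knocked and is now at (0.590, 0.173). The strays are C (636,-179), A (590,173) and B (437,167) mm. I fetch C first.

```bash
python3 -m inch '.5 0 0 0 0 0 1;.5 0 0 0 0 0 1;.5 0 0 0 0 0 1;.5 0 0 0 0 0 1;.5 0 0 0 0 0 1;.5 0 0 0 0 0 .2;.5 0 0 0 0 0 0'
python3 - <<'E'
from h import *
go([.6355,-.1785,.012],R.from_euler('xyz',[180,0,-32.5],degrees=True))
c=cap('top');W=cloud(c).reshape(-1,3)
T=R.from_euler('z',20,degrees=True).inv().apply(W-[.508,-.3744,.06])
m=(T[:,2]>.025)&(T[:,2]<.045)&(abs(T[:,0])<.078)&(abs(T[:,1])<.072);Q=T[m]
print(len(Q),cv2.minAreaRect((Q[:,:2]*1000).astype(np.float32)),np.percentile(Q,[1,99],axis=0).round(3))
g=np.histogram2d(Q[:,0],Q[:,1],bins=[np.arange(-.08,.081,.02),np.arange(-.08,.081,.01)])[0];print(g.astype(int))
E
```

```text
time_s: 27.92
ee_pos: [0.3888, -0.4173, 0.2265]
eef_rot: [-3.141, 0.001, -0.555]
force: [-1.1, -0.1, -0.6]
grip_width: 0.0705
grip_force: 0.0
shift [  2.8  -11.1    7.15] turn [-0.    0.01  0.07]
1139 ((8.8858642578125, -3.85772705078125), (70.25575256347656, 142.07952880859375), 86.21636199951172) [[-0.057 -0.038  0.026]
 [ 0.074  0.031  0.042]]
[[ 0  0  0  0  0  0  0  0  0  1  0  0  0  0  0  0]
 [ 0  0  0  0  2 20 28  3 14 29 25  0  0  0  0  0]
 [ 0  0  0  0 16 30 30 23 32 29 31 13  0  0  0  0]
 [ 0  0  0  0 17 32 31 21 29 30 36  5  0  0  0  0]
 [ 0  0  0  0  8 12 12  9 22 26 29  1  0  0  0  0]
 [ 0  0  0  0 27 31 31 21 28 29 33  1  0  0  0  0]
 [ 0  0  0  2 30 28 31 18 26 29 28  0  0  0  0  0]
 [ 0  0  0  0 15 28 22  2  9 16  8  0  0  0  0  0]]
```

```bash
python3 -m inch '.5 .25 -1 0 0 0 0;.5 .25 -1 0 0 0 0;.5 .25 -1 0 0 0 0;.5 .25 -1 0 0 0 0;.5 .25 -1 0 0 0 0;.5 .25 -1 0 0 0 0;.5 .25 -1 0 0 0 0;.5 .25 -1 0 0 0 0;.5 .25 -1 0 0 0 0;.5 .25 -1 .5 0 0 0'
python3 -m inch '.5 .3 -1 1 0 0 .07;.5 0 -.1 1 0 0 0;.5 0 0 1 0 0 0;.5 0 0 1 0 0 0;.5 0 0 0 0 0 0'
python3 - <<'E'
from h import *
from m import comps
for n in('top','wrist'):
    for o in comps(cap(n),.02,.045,(.58,.69,-.24,-.12)): print(n,*o.values())
go([.6355,-.1785,.012],R.from_euler('xyz',[180,0,-32],degrees=True))
E
```

```text
time_s: 29.22
ee_pos: [0.6124, -0.2021, 0.2127]
eef_rot: [-3.141, -0.002, -0.556]
force: [0.8, -0.3, -1.3]
grip_width: 0.0704
grip_force: 0.0
time_s: 29.85
ee_pos: [0.6355, -0.1792, 0.0898]
eef_rot: [3.141, 0.004, -0.569]
force: [-0.4, 0.2, 0.6]
grip_width: 0.0707
grip_force: 0.0
wrist (320, 204) 2464 [ 635. -181.] [32. 62.] 58.2 [25. 32. 33.] [ 15.  25. 204.]
shift [-0.06 -0.01  2.7 ] turn [-0.   -0.   -0.06]
```

```bash
python3 -m inch '.5 0 0 1 0 0 0;.5 0 0 1 0 0 0;.5 0 0 .6 0 0 0;.5 0 0 0 0 0 0;-1 0 0 0 0 0 0;-1 0 0 0 0 0 0;-1 0 0 0 0 0 0;-1 0 0 0 0 0 0;-1 0 0 0 0 0 0;-1 0 0 0 0 0 0' 20
python3 -m inch '-1 0 0 0 0 0 0;-1 0 0 -.5 0 0 0;-1 0 0 -1 0 0 0;-1 0 0 -1 0 0 0;-1 0 0 -1 0 0 0;-1 0 0 -1 0 0 0;-1 0 0 -1 0 0 0'
python3 - <<'E'
from h import *
r=R.from_euler('z',20,degrees=True);p=r.apply([.036,.056,0])+[.508,-.3744,.16]
print(p);go(p,R.from_euler('xyz',[180,0,20],degrees=True))
E
```

```text
time_s: 31.2
ee_pos: [0.6366, -0.1796, 0.0143]
eef_rot: [-3.142, -0.0, -0.571]
force: [-1.5, 0.5, 3.0]
grip_width: 0.0323
grip_force: 20.0
time_s: 32.08
ee_pos: [0.6365, -0.1795, 0.181]
eef_rot: [-3.141, -0.001, -0.57]
force: [0.6, 0.5, -0.3]
grip_width: 0.032
grip_force: 20.0
[ 0.52267581 -0.30946449  0.16      ]
shift [-0.85  5.7   0.7 ] turn [ 0.   -0.   -5.27]
```

```bash
python3 -m inch '-1 -.14 .95 0 0 0 0;-1 -.14 .95 0 0 0 0;-1 -.14 .95 0 0 0 0;-1 -.14 .95 0 0 0 0;-1 -.14 .95 0 0 0 0;-1 -.14 .95 0 0 0 0;-1 0 0 0 0 0 -.9;-1 0 0 0 0 0 -.9;-1 0 0 0 0 0 -.9;-1 0 0 0 0 0 -.9'
python3 -m inch '-1 0 0 0 0 0 -.9;-1 0 0 0 0 0 -.77;-1 0 0 .7 0 0 0;-1 0 0 .7 0 0 0;-1 0 0 .5 0 0 0;-1 0 0 0 0 0 0'
python3 - <<'E'
from h import *
r=R.from_euler('z',20,degrees=True);p=r.apply([.036,.056,0])+[.508,-.3744,.114]
go(p,R.from_euler('xyz',[180,0,20],degrees=True))
E
```

```text
time_s: 33.33
ee_pos: [0.523, -0.3098, 0.18]
eef_rot: [3.141, -0.001, 0.063]
force: [0.8, 0.5, -0.2]
grip_width: 0.0319
grip_force: 20.0
time_s: 34.08
ee_pos: [0.5227, -0.3096, 0.1216]
eef_rot: [-3.14, 0.001, 0.349]
force: [-0.4, -0.4, -0.6]
grip_width: 0.0316
grip_force: 20.0
shift [ 0.   -0.01  0.25] turn [-0.01  0.    0.  ]
```

```bash
python3 -m inch '-1 0 0 .2 0 0 0;-1 0 0 0 0 0 0;-1 0 0 0 0 0 0;0 0 0 0 0 0 0;0 0 0 0 0 0 0;0 0 0 0 0 0 0;0 0 0 -.7 0 0 0;.5 0 0 -1 0 0 0;.5 0 0 -1 0 0 0;.5 0 0 -1 0 0 0'
python3 - <<'E'
from h import *
from m import comps
for n in('top','side'):
    c=cap(n);[print(n,*o.values()) for o in comps(c,.015,.05,(.38,.72,.05,.28)) if 100<o['n']<700]
c=cap('top');W=cloud(c).reshape(-1,3)
T=R.from_euler('z',20,degrees=True).inv().apply(W-[.508,-.3744,.06])
m=(T[:,2]>.02)&(abs(T[:,0])<.078)&(abs(T[:,1])<.075)&(T[:,2]<.1)
Z,_,_=np.histogram2d(T[m][:,0],T[m][:,1],bins=[np.arange(-.08,.081,.02),np.arange(-.08,.081,.01)],weights=T[m][:,2]);N,_,_=np.histogram2d(T[m][:,0],T[m][:,1],bins=[np.arange(-.08,.081,.02),np.arange(-.08,.081,.01)])
print((1000*Z/np.maximum(N,1)).astype(int))
go([.59,.173,.1],R.from_euler('xyz',[180,0,8],degrees=True))
E
```

```text
time_s: 35.33
ee_pos: [0.5229, -0.3098, 0.2281]
eef_rot: [-3.142, -0.0, 0.349]
force: [0.3, 0.1, 0.8]
grip_width: 0.0699
grip_force: 0.0
top (225, 164) 266 [690. 248.] [64. 32.] 38.5 [21. 31. 36.] [162.  56. 170.]
top (253, 201) 264 [590. 171.] [62. 32.] 8.1 [21. 30. 36.] [ 88.  11. 167.]
top (256, 258) 272 [437. 165.] [62. 33.] 22.8 [20. 30. 36.] [ 88.  11. 166.]
side (306, 295) 324 [589. 175.] [63. 34.] 12.5 [17. 31. 35.] [ 55.   9. 187.]
side (367, 302) 333 [436. 169.] [63. 34.] 21.6 [16. 31. 35.] [ 55.  10. 185.]
side (259, 314) 353 [689. 251.] [63. 35.] 36.3 [17. 31. 34.] [169.  76. 194.]
side (368, 330) 546 [442. 257.] [124.  45.] 0.1 [43. 46. 48.] [ 63.   9. 187.]
[[ 0  0  0  0  0  0  0  0  0  0  0  0  0  0  0  0]
 [ 0  0  0  0 27 31 30 26 34  0  0  0  0  0  0  0]
 [ 0  0  0  0  0  0  0  0 36 37  0  0  0  0  0  0]
 [ 0  0  0  0  0  0  0  0  0  0  0  0  0  0  0  0]
 [ 0  0  0  0  0  0  0  0  0  0  0  0  0  0  0  0]
 [ 0  0  0  0  0  0  0  0  0  0  0  0  0  0  0  0]
 [ 0  0  0  0  0  0 36 30 33 34 30  0 36 37 36 33]
 [ 0  0  0  0 27 33 29 27 29 30 27 29 35 36 35 30]]
shift [  7.59 -14.38   4.25] turn [ 0.01 -0.01  1.2 ]
```

```bash
python3 -m inch '.5 .3 -.95 0 0 0 0;.5 .3 -.95 0 0 0 0;.5 .3 -.95 0 0 0 0;.5 .3 -.95 0 0 0 0;.5 .3 -.95 0 0 0 0;.5 .34 -.95 0 0 0 0;.5 .34 -.95 0 0 0 0;.5 .34 -.95 0 0 0 0;.5 .34 -.95 0 0 0 0;.5 .34 -.95 0 0 0 0'
python3 -m inch '.5 .34 -.95 0 0 0 0;.5 .34 -.95 0 0 0 0;.5 .34 -.95 0 0 0 0;.5 .34 -.95 0 0 0 0;.5 .34 -.95 0 0 0 0;.5 .34 -.95 0 0 0 0;.5 0 0 .5 0 0 .7;.5 0 0 1 0 0 .5;.5 0 0 1 0 0 0;.5 0 0 0 0 0 0'
python3 - <<'E'
from h import *
go([.59,.173,.1],R.from_euler('xyz',[180,0,8],degrees=True))
E
```

```text
time_s: 36.72
ee_pos: [0.5151, -0.0082, 0.2256]
eef_rot: [-3.141, 0.002, 0.349]
force: [-0.5, 0.1, 0.3]
grip_width: 0.0704
grip_force: 0.0
time_s: 37.98
ee_pos: [0.5132, 0.1721, 0.1493]
eef_rot: [3.141, 0.005, 0.14]
force: [0.2, 0.1, -0.7]
grip_width: 0.0704
grip_force: 0.0
shift [2.55 0.33 1.63] turn [0.   0.03 0.  ]
```

```bash
python3 -m inch '.5 .85 .11 .4 0 0 0;.5 .85 .11 .6 0 0 0;.5 .85 .11 .6 0 0 0;.5 0 0 0 0 0 0;.5 0 0 0 0 0 0'
python3 - <<'E'
from h import *
from m import comps
for n in('wrist',):
    for o in comps(cap(n),.02,.045,(.53,.66,.11,.23)): print(n,*o.values())
go([.59,.173,.012],R.from_euler('xyz',[180,0,8],degrees=True))
E
```

```text
time_s: 38.6
ee_pos: [0.5916, 0.1734, 0.105]
eef_rot: [-3.141, -0.001, 0.14]
force: [-0.4, -0.3, -0.0]
grip_width: 0.0704
grip_force: 0.0
wrist (319, 207) 2232 [590. 172.] [63. 32.] 7.5 [24. 32. 33.] [ 14.  28. 191.]
shift [-0.06  0.01  3.11] turn [-0.   -0.01  0.  ]
```

```bash
python3 -m inch '.5 -.04 .04 1 0 0 0;.5 0 0 1 0 0 0;.5 0 0 1 0 0 0;.5 0 0 .03 0 0 0;-1 0 0 0 0 0 0;-1 0 0 0 0 0 0;-1 0 0 0 0 0 0;-1 0 0 0 0 0 0;-1 0 0 0 0 0 0;-1 0 0 0 0 0 0' 20
python3 -m inch '-1 0 0 0 0 0 0;-1 -.5 0 -.5 0 0 0;-1 -.5 0 -1 0 0 0;-1 -.5 0 -1 0 0 0;-1 -.5 0 -1 0 0 0;-1 -.3 0 -1 0 0 0;-1 0 0 -1 0 0 0'
python3 - <<'E'
from h import *
r=R.from_euler('z',20,degrees=True);p=r.apply([-.036,.056,0])+[.508,-.3744,.19]
print(p);go(p,R.from_euler('xyz',[180,0,20],degrees=True))
E
```

```text
time_s: 39.9
ee_pos: [0.5909, 0.172, 0.0135]
eef_rot: [-3.142, -0.0, 0.14]
force: [-1.0, -0.6, 5.2]
grip_width: 0.0319
grip_force: 20.0
time_s: 40.78
ee_pos: [0.5218, 0.1622, 0.179]
eef_rot: [3.142, 0.0, 0.14]
force: [0.3, -0.2, 0.2]
grip_width: 0.0314
grip_force: 20.0
[ 0.45501794 -0.33408994  0.19      ]
shift [-4.51 16.07 -0.36] turn [-0.   0.  -1.2]
```

```bash
python3 -m inch '-1 -.28 .94 0 0 0 0;-1 -.28 .94 0 0 0 0;-1 -.28 .94 0 0 0 0;-1 -.28 .94 0 0 0 0;-1 -.28 .94 0 0 0 0;-1 -.28 .94 0 0 0 0;-1 -.28 .94 0 0 0 0;-1 -.28 .94 0 0 0 0;-1 -.28 .94 0 0 0 0;-1 -.28 .94 0 0 0 0'
python3 -m inch '-1 -.25 .95 0 0 0 0;-1 -.25 .95 0 0 0 0;-1 -.25 .95 0 0 0 0;-1 -.25 .95 0 0 0 0;-1 -.25 .95 0 0 0 0;-1 -.25 .95 0 0 0 0;-1 -.21 .97 0 0 0 0;-1 0 0 0 0 0 -.6;-1 0 0 0 0 0 -.6;-1 0 0 0 0 0 0'
python3 - <<'E'
from h import *
r=R.from_euler('z',20,degrees=True);p=r.apply([-.036,.056,0])+[.508,-.3744,.116]
go(p,R.from_euler('xyz',[180,0,20],degrees=True))
c=cap('wrist','w5.png')
W=cloud(c).reshape(-1,3);T=r.inv().apply(W-[.508,-.3744,.06])
m=(T[:,2]>.02)&(abs(T[:,0])<.078)&(abs(T[:,1])<.075)&(T[:,2]<.1);b=[np.arange(-.08,.081,.02),np.arange(-.08,.081,.01)]
Z,_,_=np.histogram2d(T[m][:,0],T[m][:,1],bins=b,weights=T[m][:,2]);N,_,_=np.histogram2d(T[m][:,0],T[m][:,1],bins=b)
print((1000*Z/np.maximum(N,1)).astype(int))
E
```

```text
time_s: 42.02
ee_pos: [0.4783, -0.1296, 0.178]
eef_rot: [-3.141, 0.0, 0.14]
force: [0.3, -0.8, -0.3]
grip_width: 0.032
grip_force: 20.0
time_s: 43.28
ee_pos: [0.4555, -0.3339, 0.1779]
eef_rot: [-3.141, 0.0, 0.349]
force: [0.2, 0.2, 0.4]
grip_width: 0.0318
grip_force: 20.0
shift [-0.02 -0.    2.06] turn [-0.  0. -0.]
[[ 0  0  0  0  0  0  0  0  0  0  0  0  0  0  0  0]
 [ 0  0  0  0 29 32 30 27 31 33 30 34  0  0  0  0]
 [ 0  0  0  0 37 37 37 32 37 37 37 30  0  0  0  0]
 [ 0  0  0  0 37 37 37 32 37 37 37 30  0  0  0  0]
 [ 0  0  0  0 35 34 34 32 36 36 34  0 28 32 28  0]
 [ 0  0  0  0 37 37 37 32 37 37 35 35 36 37 36 34]
 [ 0  0  0 32 37 37 37 31 34 35 33 34 37 37 36 34]
 [ 0  0  0  0 31 33 29 30 30 32 27 34 36 36 36  0]]
```

View pics/w5.png

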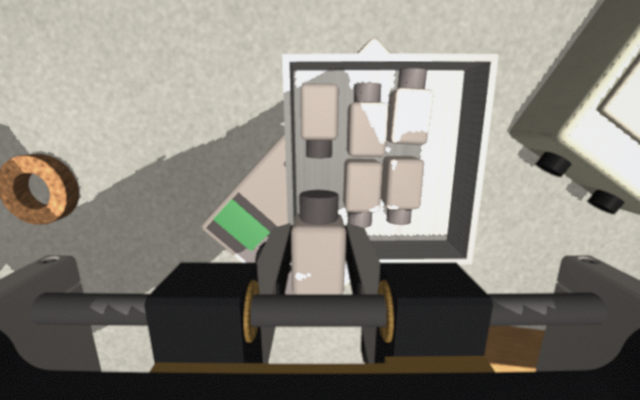

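The view shows bottle C flat in the tray's far-left corner at (319,115), and the held stray A at (318,250) above the near-left strip. Releasing it there.

```bash
python3 -m inch '-1 -.2 0 .7 0 0 0;-1 0 0 .7 0 0 0;-1 0 0 .66 0 0 0;-1 0 0 0 0 0 0;-1 0 0 0 0 0 0;0 0 0 0 0 0 0;0 0 0 0 0 0 0;0 0 0 0 0 0 0;0 0 0 -.7 0 0 0;.5 0 0 -1 0 0 0'
python3 -m inch '.5 0 0 -1 0 0 0;.5 0 0 -.5 0 0 0'
python3 - <<'E'
from h import *
go([.437,.166,.1],R.from_euler('xyz',[180,0,22],degrees=True))
E
```

```text
time_s: 44.58
ee_pos: [0.4497, -0.3358, 0.1675]
eef_rot: [-3.14, 0.001, 0.349]
force: [-0.1, -0.3, 0.6]
grip_width: 0.0538
grip_force: 0.0
time_s: 44.82
ee_pos: [0.4503, -0.3362, 0.2139]
eef_rot: [3.14, -0.001, 0.349]
force: [-0.6, 0.0, 0.1]
grip_width: 0.0696
grip_force: 0.0
shift [  5.31 -15.89   3.78] turn [ 0.01 -0.01 -0.2 ]
```

```bash
python3 -m inch '.5 .33 -.99 0 0 0 0;.5 .33 -.99 0 0 0 0;.5 .33 -.99 0 0 0 0;.5 .33 -.99 0 0 0 0;.5 .33 -.99 0 0 0 0;.5 .33 -.99 0 0 0 0;.5 .33 -.99 0 0 0 0;.5 .33 -.99 0 0 0 0;.5 .33 -.99 0 0 0 0;.5 .33 -.99 0 0 0 0'
python3 -m inch '.5 .33 -.99 0 0 0 0;.5 .33 -.99 0 0 0 0;.5 .33 -.99 0 0 0 0;.5 .33 -.99 0 0 0 0;.5 .33 -.99 .8 0 0 0;.5 .33 -1 1 0 0 -.2;.5 0 0 1 0 0 0;.5 0 0 .7 0 0 0;.5 0 0 0 0 0 0;.5 0 0 0 0 0 0'
python3 - <<'E'
from h import *
from m import comps
for n in('wrist',):
    for o in comps(cap(n),.02,.045,(.37,.51,.09,.24)): print(n,*o.values())
go([.437,.166,.012],R.from_euler('xyz',[180,0,22],degrees=True))
E
```

```text
time_s: 46.08
ee_pos: [0.4411, -0.022, 0.2119]
eef_rot: [-3.141, 0.001, 0.349]
force: [-0.6, -0.1, -0.2]
grip_width: 0.0705
grip_force: 0.0
time_s: 47.32
ee_pos: [0.4365, 0.165, 0.1081]
eef_rot: [3.142, -0.001, 0.384]
force: [-0.2, -0.6, 0.5]
grip_width: 0.0705
grip_force: 0.0
wrist (316, 203) 2202 [437. 167.] [61. 32.] 21.6 [24. 32. 33.] [ 13.  32. 170.]
wrist (225, 223) 599 [392. 236.] [47.  6.] 15.9 [22. 40. 45.] [ 19.  28. 151.]
shift [ 0.02 -0.02  3.21] turn [ 0.   -0.01 -0.  ]
```

```bash
python3 -m inch '.5 0 -.04 1 0 0 0;.5 0 0 1 0 0 0;.5 0 0 1 0 0 0;.5 0 0 .15 0 0 0;-1 0 0 0 0 0 0;-1 0 0 0 0 0 0;-1 0 0 0 0 0 0;-1 0 0 0 0 0 0;-1 0 0 0 0 0 0;-1 0 0 0 0 0 0' 20
python3 -m inch '-1 0 0 0 0 0 0;-1 0 0 -.5 0 0 0;-1 0 0 -1 0 0 0;-1 0 0 -1 0 0 0;-1 0 0 -1 0 0 0;-1 0 0 -1 0 0 0;-1 0 0 -1 0 0 0'
python3 - <<'E'
from h import *
r=R.from_euler('z',20,degrees=True);p=r.apply([-.005,-.0585,0])+[.508,-.3744,.18]
print(p);go(p,R.from_euler('xyz',[180,0,20],degrees=True))
E
```

```text
time_s: 48.62
ee_pos: [0.4358, 0.1662, 0.0132]
eef_rot: [3.142, -0.0, 0.384]
force: [-1.6, -0.1, 6.4]
grip_width: 0.0318
grip_force: 20.0
time_s: 49.5
ee_pos: [0.4355, 0.1661, 0.1798]
eef_rot: [3.142, -0.001, 0.384]
force: [0.2, 0.8, -0.1]
grip_width: 0.0319
grip_force: 20.0
[ 0.52330972 -0.43108212  0.18      ]
shift [-4.750e+00  1.955e+01 -1.000e-02] turn [ 0.  -0.   0.2]
```

```bash
python3 -m inch '-1 -.25 .98 0 0 0 .2;-1 -.24 .98 0 0 0 0;-1 -.24 .98 0 0 0 0;-1 -.24 .98 0 0 0 0;-1 -.24 .98 0 0 0 0;-1 -.24 .98 0 0 0 0;-1 -.24 .98 0 0 0 0;-1 -.24 .98 0 0 0 0;-1 -.24 .98 0 0 0 0;-1 -.24 .98 0 0 0 0'
python3 -m inch '-1 -.24 .98 0 0 0 0;-1 -.24 .98 0 0 0 0;-1 -.24 .98 0 0 0 0;-1 -.24 .98 0 0 0 0;-1 -.24 .98 0 0 0 0;-1 -.24 .98 0 0 0 0;-1 -.24 .98 0 0 0 0;-1 -.24 .98 0 0 0 0;-1 -.24 .98 0 0 0 0;-1 -.2 .93 0 0 0 0'
python3 -m inch '-1 0 0 0 0 0 0'
python3 - <<'E'
from h import *
r=R.from_euler('z',20,degrees=True);p=r.apply([-.005,-.0585,0])+[.508,-.3744,.116]
go(p,r*R.from_euler('x',180,degrees=True))
c=cap('wrist')
W=cloud(c).reshape(-1,3);T=r.inv().apply(W-[.508,-.3744,.06])
m=(T[:,2]>.01)&(abs(T[:,0])<.078)&(abs(T[:,1])<.075)&(T[:,2]<.1);b=[np.arange(-.08,.081,.02),np.arange(-.08,.081,.01)]
Z,_,_=np.histogram2d(T[m][:,0],T[m][:,1],bins=b,weights=T[m][:,2]);N,_,_=np.histogram2d(T[m][:,0],T[m][:,1],bins=b)
print((1000*Z/np.maximum(N,1)).astype(int))
E
```

```text
time_s: 50.75
ee_pos: [0.4693, -0.1357, 0.1788]
eef_rot: [3.141, -0.0, 0.349]
force: [-0.5, 0.5, -0.3]
grip_width: 0.0317
grip_force: 20.0
time_s: 52.0
ee_pos: [0.5028, -0.4347, 0.1788]
eef_rot: [3.141, -0.0, 0.349]
force: [-0.5, -0.1, 0.8]
grip_width: 0.0316
grip_force: 20.0
time_s: 52.12
ee_pos: [0.5025, -0.435, 0.1781]
eef_rot: [-3.141, 0.0, 0.348]
force: [-0.1, 1.1, 0.3]
grip_width: 0.0321
grip_force: 20.0
shift [0.7  0.11 2.07] turn [-0.    0.   -0.01]
[[ 0  0  0  0  0  0  0  0 29 32  0 22 33 37 37 36]
 [ 0  0  0  0 29 32 30 25 29 33 32 23 36 37 37 36]
 [ 0  0  0  0 37 37 37 29 37 37 37 25 31 35 35 35]
 [ 0  0  0  0 34 37 37 29 37 37 37 34 26 29 26  0]
 [ 0  0  0  0 30 32 31 29 33 34 34  0 27 32 30  0]
 [ 0  0  0  0 35 37 37 30 37 37 36 23 36 36 36 34]
 [ 0  0  0 27 36 37 37 30 33 35 35 24 37 37 37 34]
 [ 0  0  0  0 29 33 31 32 29 32 29 24 34 36 36  0]]
```

```bash
python3 -m inch '-1 -.3 .11 .7 0 0 0;-1 0 0 .7 0 0 0;-1 0 0 .66 0 0 0;-1 0 0 0 0 0 0;-1 0 0 0 0 0 0;0 0 0 0 0 0 0;0 0 0 0 0 0 0;0 0 0 0 0 0 0;0 0 0 -.7 0 0 0;0 0 0 -1 0 0 0'
python3 -m inch '0 0 0 -1 0 0 0;-1 -1 0 -1 0 0 0;-1 -1 0 0 0 0 0;-1 -1 0 0 0 0 0;-1 -1 0 0 0 0 0;-1 0 0 0 0 0 0;-1 0 0 0 0 0 0;-1 0 0 0 0 0 0'
python3 - <<'E'
from h import *
r=R.from_euler('z',20,degrees=True)
c=cap('wrist','w6.png')
W=cloud(c).reshape(-1,3);T=r.inv().apply(W-[.508,-.3744,.06])
m=(T[:,2]>.01)&(abs(T[:,0])<.08)&(abs(T[:,1])<.078)&(T[:,2]<.1);b=[np.arange(-.08,.081,.02),np.arange(-.08,.081,.01)]
Z,_,_=np.histogram2d(T[m][:,0],T[m][:,1],bins=b,weights=T[m][:,2]);N,_,_=np.histogram2d(T[m][:,0],T[m][:,1],bins=b)
print((1000*Z/np.maximum(N,1)).astype(int))
# button
from m import comps
for n in('wrist','top','side'):
    for o in comps(cap(n),.0625,.074,(.34,.40,-.35,-.27),minpx=10): print(n,*o.values())
go([.3685,-.3115,.09])
E
```

```text
time_s: 53.42
ee_pos: [0.4954, -0.4397, 0.167]
eef_rot: [-3.14, 0.001, 0.349]
force: [0.7, -0.5, 1.0]
grip_width: 0.0467
grip_force: 0.0
time_s: 54.42
ee_pos: [0.3837, -0.4806, 0.227]
eef_rot: [-3.141, -0.0, 0.35]
force: [0.7, 0.9, -0.3]
grip_width: 0.0009
grip_force: 0.0
[[34 33 31 33  0  0  0  0  0  0  0 21 32 36 36 36]
 [36 37 37 36 26 31 30 25 29 32 32 22 36 37 37 36]
 [35 37 37 36 34 37 37 30 36 37 37 25 33 35 35 33]
 [33 31 32 27 34 37 37 29 36 37 37 35 27 32 29 29]
 [39  0  0  0 29 29 29 27 33 35 34  0 27 30 27 34]
 [31  0  0  0 33 37 37 28 37 37 36 21 31 36 35 29]
 [ 0  0  0  0  0  0  0  0  0  0  0  0  0  0  0  0]
 [ 0  0  0  0  0  0  0  0  0  0  0  0  0  0  0  0]]
wrist (176, 148) 478 [ 369. -316.] [27. 27.] 10.1 [64. 67. 68.] [ 7. 23. 92.]
top (439, 282) 78 [ 368. -315.] [26. 23.] 30.5 [63. 67. 71.] [56. 12. 87.]
side (405, 177) 39 [ 368. -309.] [25. 32.] 2.5 [63. 66. 69.] [15. 14. 94.]
shift [ 1.47 -5.47  4.57] turn [0. 0. 0.]
```

View pics/w6.png

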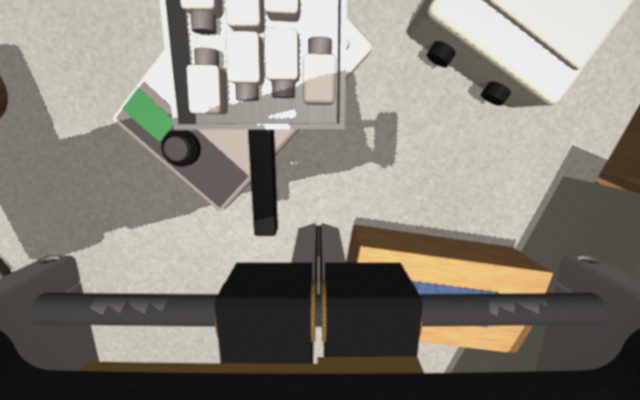

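All seven bottles lie flat in the tray. The button is at (180,148), measured at (0.3685, -0.3135) with its top at 67 mm. Moving over it with shut fingers.

```bash
python3 -m inch '-1 .25 -.9 0 0 0 0;-1 .25 -.9 0 0 0 0;-1 .25 -.9 0 0 0 0;-1 .25 -.9 0 0 0 0;-1 .25 -.9 0 0 0 0;-1 .2 -.9 0 0 0 0;-1 0 0 1 0 0 0;-1 0 0 1 0 0 0;-1 0 0 1 0 0 0;-1 0 0 0 0 0 0'
python3 - <<'E'
from h import *
from m import comps
go([.3685,-.3135,.08])
c=cap('top');W=cloud(c).reshape(-1,3);r=R.from_euler('z',20,degrees=True)
T=r.inv().apply(W-[.508,-.3744,.06]);m=(T[:,2]>.044)&(T[:,2]<.056)&(abs(T[:,0])<.1)&(abs(T[:,1])<.1)&((T[:,0]>.07)|(T[:,1]<-.07)|(T[:,1]>.07))
print(np.percentile(T[m],[1,99],axis=0).round(3),cv2.minAreaRect((T[m][:,:2]*1000).astype(np.float32)))
E
```

```text
time_s: 55.88
ee_pos: [0.3678, -0.3132, 0.1357]
eef_rot: [-3.138, 0.001, 0.349]
force: [-0.2, -0.2, 0.5]
grip_width: 0.0005
grip_force: 0.0
shift [0.02 0.02 1.86] turn [0. 0. 0.]
[[-0.088 -0.083  0.044]
 [ 0.087  0.084  0.055]] ((-1.3174514770507812, 0.464996337890625), (177.72219848632812, 167.87530517578125), 0.5245999097824097)
```

The tray is still centred. Now the press.

```bash
python3 -m inch '-1 .02 .02 .8 0 0 0;-1 0 0 .8 0 0 0;-1 0 0 .4 0 0 0;-1 0 0 0 0 0 0;-1 0 0 0 0 0 0'
python3 -m inch '-1 0 0 .1 0 0 0;-1 0 0 .1 0 0 0;-1 0 0 0 0 0 0;-1 0 0 0 0 0 0'
```

```text
time_s: 56.55
ee_pos: [0.3696, -0.3148, 0.0782]
eef_rot: [3.14, -0.001, 0.349]
force: [1.0, 0.1, 0.5]
grip_width: 0.0003
grip_force: 0.0
time_s: 57.05
ee_pos: [0.3691, -0.3144, 0.0711]
eef_rot: [3.142, -0.0, 0.349]
force: [0.0, -1.1, -0.3]
grip_width: 0.0005
grip_force: 0.0
```

```bash
python3 -m inch '-1 0 0 .1 0 0 0;-1 0 0 .1 0 0 0;-1 0 0 .1 0 0 0;-1 0 0 .05 0 0 0;-1 0 0 0 0 0 0;-1 0 0 0 0 0 0;-1 0 0 0 0 0 0'
```

```text
time_s: 57.92
ee_pos: [0.3692, -0.3144, 0.0611]
eef_rot: [3.141, -0.0, 0.349]
force: [-2.1, 2.9, 11.9]
grip_width: 0.0005
grip_force: 5.6
```

```bash
python3 -m inch '-1 0 0 .03 0 0 0;-1 0 0 0 0 0 0;-1 0 0 0 0 0 0'
python3 -m inch '-1 0 0 -.5 0 0 0;-1 0 0 -1 0 0 0;-1 0 0 -1 0 0 0;-1 0 0 -1 0 0 0;-1 0 0 -1 0 0 0;-1 -1 0 -1 0 0 0;-1 -1 0 -.5 0 0 0;-1 0 0 0 0 0 0;-1 0 0 0 0 0 0;-1 0 0 0 0 0 0'
python3 - <<'E'
from h import *
from m import comps
c=cap('top');cv2.imwrite('pics/end.png',c['img']);W=cloud(c).reshape(-1,3);r=R.from_euler('z',20,degrees=True)
T=r.inv().apply(W-[.508,-.3744,.06]);m=(T[:,2]>.044)&(T[:,2]<.056)&(abs(T[:,0])<.1)&(abs(T[:,1])<.1)&((T[:,0]>.07)|(T[:,1]<-.07)|(T[:,1]>.07))
print(np.percentile(T[m],[1,99],axis=0).round(3))
for n in('top','side'):
    for o in comps(cap(n),.0625,.074,(.34,.40,-.35,-.27),minpx=10): print(n,*o.values())
    for o in comps(cap(n),.018,.04,(.3,.75,-.25,.25),minpx=150): print(n,*o.values())
E
```

```text
time_s: 58.3
ee_pos: [0.3693, -0.3145, 0.0609]
eef_rot: [3.141, -0.0, 0.349]
force: [-5.3, 6.1, 21.7]
grip_width: 0.0006
grip_force: 10.7
time_s: 59.55
ee_pos: [0.3132, -0.3344, 0.2389]
eef_rot: [-3.14, 0.0, 0.35]
force: [0.1, 0.0, 1.0]
grip_width: 0.0003
grip_force: 0.0
[[-0.087 -0.083  0.044]
 [ 0.087  0.084  0.055]]
top (439, 282) 83 [ 369. -314.] [26. 24.] 0.2 [63. 67. 70.] [68. 11. 86.]
top (228, 166) 156 [683. 242.] [45. 31.] 37.8 [24. 31. 36.] [161.  54. 161.]
top (326, 293) 489 [339. -20.] [80. 77.] 89.6 [19. 22. 26.] [ 15. 108. 158.]
side (405, 177) 37 [ 368. -311.] [25. 22.] 23.4 [64. 66. 69.] [11. 13. 95.]
side (410, 254) 418 [339. -18.] [76. 84.] 0.2 [20. 23. 26.] [ 15. 107. 183.]
```

View pics/end.png

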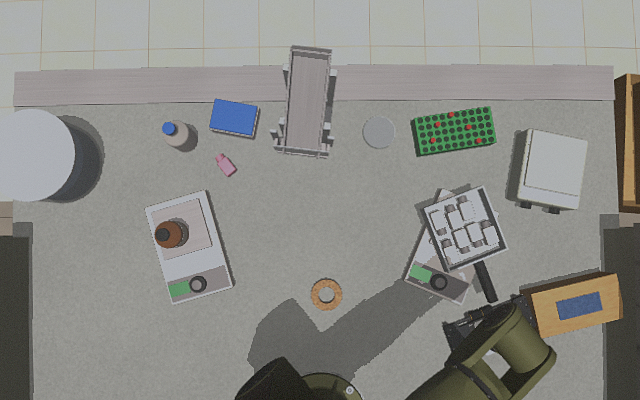

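The button bottomed out (force rose from 12 to 22 N with no further travel) and is back up. The picture shows seven bottles in the tray at (465,227). No white strays are left on the bench, and the amber bottle, dish and pink bottle are in place. Handing in.

```bash
python3 -c "
from station import ticket
print(ticket.hand_in())"
```

```text
the job is handed in; nothing more can be done
None
```

I handed the job in, but `hand_in()` returned no verdict: all seven bottles (four from the chute, three strays) are in the tray, centred within about 3 mm on balance 2's pan, and its button was pressed once and released.

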